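# Get the weighing bowl out of the catch-locked exhibit cupboard and tare the scale

### The job

Get the desk scale ready for weighing: the little exhibit cupboard has a safety catch behind its door, so draw the door out until the catch stops it, push the catch down through the gap at the top and pull the door wide open. Take the weighing bowl from the rack in the door, stand it upright in the middle of the scale's pan, let go, and then press the tare button fully down and release it. Leave the door wide open, the bowl on the pan, and the phones, packets and desk things where they lie.

Things in the scene. Friction and masses are not known exactly. Their poses are not given: they have to be found in the camera images.
- door (a joint): Opening angle of the cupboard's upright door, rad: 0 shut, 1.57 square open, 1.95 its stop. Hinged on its left as the robot sees it, it opens towards the robot. A stiff hinge holds it at any angle (0.5 N at the free edge moves it). The catch stops it at about 0.21, with a gap of about 40 mm behind its free upper corner; with the catch pressed it swings on.
- cupboard: Pale wooden exhibit cupboard, 220 deep x 250 wide x 240 mm high, fixed to the desk; origin at the centre of its underside, front towards -x. Its door lies in front of the carcass: 250 wide, 16 thick, from 30 mm above the desk up to the cupboard's top (240 mm).
- door_hinge (a point): Point on the door's vertical hinge axis, level with the door's top edge. Its axes turn with the door: x points through the door from its outer face (x = 0) to its inner face (x = 16 mm), y along the door from the free edge (y = -250 mm) to the hinge, z up.
- door_handle (a point): Middle of the door's handle, a level steel bar 11 mm thick and about 95 mm long, parallel to the door, 35 mm in front of its outer face, 30 mm below its top edge and 115 mm from the hinge; 29 mm clear between bar and door. Axes as door_hinge.
- catch (a joint): Angle of the safety catch, rad: 0 sprung up (holding), 0.28 fully pressed. From about 0.15 (14 mm down at catch_top) its hook clears the keeper lip under the cupboard's top; it springs back when let go. Pressing at catch_top takes 2 N to start, 5 N to clear, 7 N fully down. Once the door is past about 0.3 rad the hook is out of the keeper.
- catch_top (a point): Press point of the catch, a white plastic latch bar on the door's inner face near its free upper corner. Its level hook arm, 26 mm wide, sticks 66 mm out of the inner face. The point is mid-width on top of the arm: 20 mm behind the inner face, 205 mm from the hinge, 26 mm below the door's top edge. It may be pressed anywhere along the arm, right up to the door. Seen from above once ajar.
- bowl: Weighing bowl: plain white, round, 100 mm across the rim, 72 mm across the foot, 60 mm high, wall 8 mm thick, about 0.16 kg. Origin at the centre of its underside. It stands loose in the rack on the door's inner face, its middle about 87 mm from the hinge and 58 mm from the inner face, and comes out with the door.
- rack (a point): Middle of the floor of the clear plastic rack on the door's inner face: 120 mm above the desk, so that the bowl's rim is 60 mm below the door's top edge. The rack is 130 mm long, 118 mm deep, its rails 20 mm high above the floor. Axes as door_hinge.
- pan (a point): Centre of the upper side of the scale's pan, a square steel plate of 160 mm, 48 mm above the desk. The scale (grey, 250 x 190 mm, fixed to the desk) has its display and buttons on the side towards the robot. Axes: x away from the panel, y to the left, z up.
- tare (a joint): Travel of the tare button in m: 0 up, 0.006 fully down; it springs back. About 1.5 N to start, 5 N fully down.
- tare_top (a point): Centre of the top of the tare button, the large round grey push button (28 mm across, standing 14 mm proud of the panel) at the right-hand end of the scale's front panel, 51 mm above the desk, 130 mm in front of the pan's centre and 60 mm to the right of it. The small flat key beside it is something else.
- packet_a: Wrapped brown packet, 105 x 100 x 50 mm, 0.5 kg, on the desk; origin at the centre of its underside. To be left alone.
- packet_b: A second packet, the same. To be left alone.
- phone_a: Mobile phone with a black screen in a grey case, 155 x 75 x 9 mm, lying on the desk in front of the cupboard (the door passes above it); origin at the centre of its underside. To be left alone.
- phone_b: A second phone, the same. To be left alone.
- stapler: Black stapler, 140 x 36 x 45 mm, on the desk, to the left; origin under its middle. To be left alone.
- stamp: Rubber stamp, 65 x 40 mm foot, 78 mm high, to the right of the cupboard; origin under its middle. To be left alone.
- pen_cup: Black pen cup, 76 mm across, 95 mm high with pens to 165 mm, to the left of the cupboard; origin under its middle. To be left alone.

How it is judged:
On the way, in this order (a step that is already met when the one before it is completed fails the run):
1. with the door drawn out ajar, the fingers press the catch down until its hook clears the keeper (value of joint catch above 0.12 rad and contact force between the fingers and catch above 0.5 N and value of joint door between 0.1 and 0.35 rad), for 0.05 s.
2. the door is pulled wide open (over 1.1 rad, 63 degrees) (value of joint door above 1.1 rad), for 0.1 s.
3. the bowl stands upright on the pan, its middle within 30 mm of the pan's, let go and still (horizontal distance between bowl and pan below 0.03 m and z of bowl in the frame of pan between -0.004 and 0.004 m and angle between bowl's own z axis and vertical below 0.1 rad and contact force between the fingers and bowl below 0.05 N and linear speed of bowl below 0.02 m/s), for 0.2 s.
4. with the bowl standing there, the tare button is pressed down (over 4 of its 6 mm) (horizontal distance between bowl and pan below 0.03 m and z of bowl in the frame of pan between -0.004 and 0.004 m and angle between bowl's own z axis and vertical below 0.1 rad and contact force between the fingers and bowl below 0.05 N and value of joint tare above 0.004 m), for 0.05 s.
At the end, for the whole second after the job is handed in: The bowl stands upright (within 0.1 rad) and still on the scale's pan, its middle within 30 mm of the pan's centre, the tare button has been pressed with the bowl there and is up again, and the door is still open by more than 1.1 rad (63 degrees) (all of step 3 and value of joint tare below 0.0015 m and value of joint door above 1.1 rad); the robot touches nothing.
It fails at once if a packet is shifted by more than 30 mm (distance of any of packet_a, packet_b from where it was at the start of the episode above 0.03 m).
It fails at once if a phone is shifted by more than 30 mm (distance of any of phone_a, phone_b from where it was at the start of the episode above 0.03 m).
It fails at once if the stapler, stamp or pen cup is shifted by more than 30 mm (distance of any of stapler, stamp, pen_cup from where it was at the start of the episode above 0.03 m).
It also fails if it takes over 72 s, if anything falls off the work surface, if the arm or the gripper's body presses on something with over 40 N, if the wrist force passes 120 N, or if a joint passes its speed limit or range.

### The arm

A 6-joint arm with a two-finger parallel gripper is mounted at the origin on the work surface. World frame = base frame: x ahead of the robot, y to its left, z up, the work surface at z = 0. Lengths are in m, angles in rad, forces in N, time in s.
With the tool pointing down it reaches from about 0.3 to 0.775 m from the base axis. Payload 14.6 kg.
Tool frame: the origin (TCP) lies between the finger pads; the fingertips stand 8 mm ahead of it and the grasp point (between the pads) lies 11 mm behind it; x points along the fingers, y is the direction in which the jaws open and shut, and the axes are right-handed (so a half turn about x gives the same grasp; the last joint's range is limited). The gripper opens to 94 mm and grips with 3 to 60 N. Pads are 16 mm wide; open, the fingers measure 119 mm over their backs; the gripper's body (75 mm by 177 mm) begins 78 mm behind the grasp point.
Start: joints at [-1.194, 0.3, 1.521, -0, 1.321, -0.067], TCP at [0.236, -0.497, 0.184] pointing down, gripper open.
Joint ranges: [-3.03, 3.03], [-0.79, 2.21], [0.23, 2.52], [-1.04, 4.18], [0, 3.07], [-2.55, 2.55]. Speed limits (rad/s): [2.22, 2.22, 2.57, 3.14, 3.14, 3.14].

### API

Orientations are given as [roll, pitch, yaw] about the fixed x, y, z axes, in that order (R = Rz(yaw) Ry(pitch) Rx(roll)).
In Python, from station import ctrl gives the robot as it stands.
- The arm moves only by the shell command python3 -m creep 'ROWS' [FORCE]. ROWS is a JSON object of lists of equal length, an entry for each row: "hand": the closure, from -1 (fully open) to 1 (shut); "slide": the shift along the tool's x, y, z in m, a list of three; "spin": the turn about the tool's x in degrees. A call has 1 to 12 rows; each row is the pose to reach, as a shift and turn from the pose commanded when the call began, along the tool's axes at that moment; what a row does not reach only later rows make up. A row lasts 1/12 s, in which the tool goes at most 41.7 mm and 7.16 degrees, less where a joint would pass 70% of its speed; a pose out of reach is approached as far as the arm can. A call with a gripper value outside its range is refused whole. The fingers move at their own pace and stop on an object; FORCE is the grip in N (left out, the last holds). Time passes only in rows, so rows that repeat a pose let the fingers close. It gives the time, the measured TCP pose, the force and the opening at its end, in the units of the state.
- ctrl.get_obs(): the state, without advancing time (a new reading comes with each control period).
- ctrl.camera(name): name is "side" or "top"; returns the picture (420x560x3 uint8, red, green, blue); there is no depth.
- ctrl.calibration(name): a dict with "K" (3x3 intrinsics, pixels), "k1" (the pictures are not rectified: a ray, as slopes to the right and down, at radius r is drawn at 1 + k1 r^2 times it, then the intrinsics apply), "R" (3x3) and "t" (3): a world point X has camera coordinates R X + t. Camera axes: x right, y down, z forward; pixel columns grow to the right and rows downward; lengths in m; the calibration is good to about 2 mm. A picture is of the moment at which its call begins. calibration takes no time and is no camera call.
- ctrl.hand_in(): hands the job in, once; it reports no verdict.
The state is a dict: "time_s": time; "qpos": joint angles; "joint_vel": joint speeds; "tau": joint torques, N m; "ee_pos": TCP position; "eef_rot": TCP orientation; "force": force on the tool from outside, world axes, zero at the start; "moment": the same for the moment, N m; "grip_width": finger opening in m.
Only numpy, scipy, OpenCV 4.12 (cv2) and the standard library are available. Lean on these libraries where they do the work, as an engineer would, in place of code of your own. Each camera call takes 0.05 s, during which the arm holds its last target.

## Working session

There is one attempt and no reset: what is moved stays moved. The work goes in short steps, Python scripts to look and compute and a shell command to move; the robot and the scene stay as the last step left them, time stands still between calls to the robot, and variables do not carry over. Pictures are saved under pics/ and viewed, and the job is handed in when it is done.

```bash
mkdir -p pics; ls; python3 - <<'E'
from station import ctrl
import cv2
o=ctrl.get_obs(); print(o)
for n in("side","top"):
    c=ctrl.calibration(n); print(n,c)
    cv2.imwrite(f"pics/{n}0.png",ctrl.camera(n)[:,:,::-1])
E
```

```text
pics
{'time_s': 0.0, 'qpos': array([-1.19362724e+00,  3.00484670e-01,  1.52155479e+00, -1.45892845e-05,
        1.32069477e+00, -6.66027290e-02]), 'joint_vel': array([-3.00584343e-04,  3.94300093e-04, -1.52692805e-03, -2.21101228e-04,
       -6.97437413e-05, -3.25485793e-04]), 'tau': array([-8.33677841e-04, -5.31810486e+01, -3.52738130e+01,  7.07760570e-02,
        2.44419387e-02, -1.21148064e-04]), 'ee_pos': array([ 0.23603266, -0.49647359,  0.18389002]), 'eef_rot': array([-1.62502101,  1.56965466,  1.96034708]), 'force': array([0.32953559, 0.03486693, 0.31675275]), 'moment': array([ 0.03330285, -0.02050784,  0.01767205]), 'grip_width': 0.09394334157070997}
side {'K': array([[517.30570089,   0.        , 284.74054042],
       [  0.        , 517.30570089, 209.86548184],
       [  0.        ,   0.        ,   1.        ]]), 'k1': 0.03746794414219861, 'R': array([[ 0.86750917, -0.49738236,  0.00621504],
       [-0.35924159, -0.63511536, -0.6837938 ],
       [ 0.34405424,  0.59096469, -0.72964882]]), 't': array([-0.42031191,  0.36333362,  1.68035109])}
top {'K': array([[406.82359382,   0.        , 280.31707942],
       [  0.        , 406.82359382, 209.80111335],
       [  0.        ,   0.        ,   1.        ]]), 'k1': -0.057694978202976255, 'R': array([[ 0.00222608, -0.99997262,  0.00705771],
       [-0.99134851, -0.00313301, -0.13121855],
       [ 0.13123707, -0.00670454, -0.99132834]]), 't': array([0.07455247, 0.55016243, 1.50724081])}
```

View pics/side0.png

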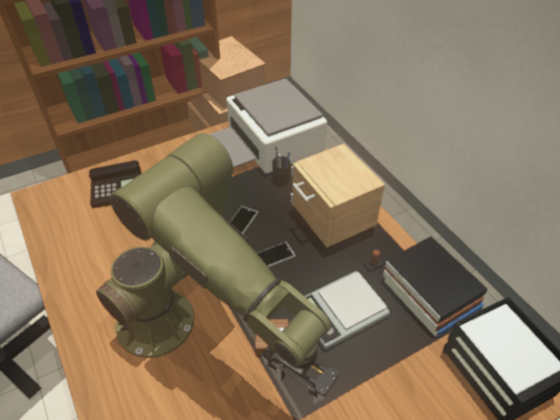

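View pics/top0.png

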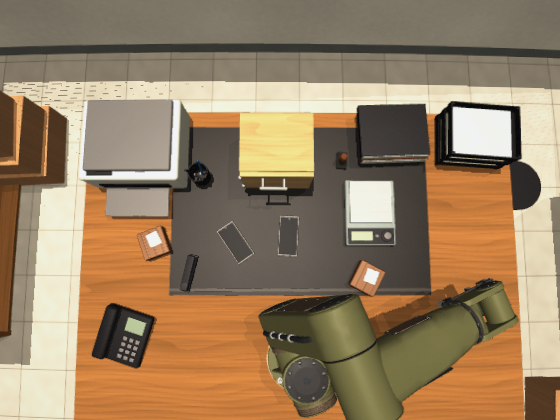

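The top view shows the cupboard at about (277,150), its handle at (273,183), the scale at (370,210), the tare button near (387,236), the phones at (235,242) and (288,236), and the packets at (153,243) and (368,278). I'll zoom in and measure.

```bash
cat > h.py <<'E'
import numpy as np, cv2
from station import ctrl
from scipy.spatial.transform import Rotation as Ro
C={n:ctrl.calibration(n) for n in("side","top")}
def dist(c): return np.array([c["k1"],0,0,0,0.])
def ray(n,uv):
    c=C[n]; u=cv2.undistortPoints(np.array([[uv]],float),c["K"],dist(c))[0,0]
    return -c["R"].T@c["t"], c["R"].T@np.array([u[0],u[1],1])
def onz(n,uv,z):
    o,d=ray(n,uv); return o+d*(z-o[2])/d[2]
def two(a,b):
    o1,d1=ray("side",a);o2,d2=ray("top",b)
    s=np.linalg.lstsq(np.c_[d1,-d2],o2-o1,rcond=None)[0]
    p,q=o1+s[0]*d1,o2+s[1]*d2
    return (p+q)/2,np.linalg.norm(p-q)
def proj(n,X):
    c=C[n]; return cv2.projectPoints(np.array([X],float),cv2.Rodrigues(c["R"])[0],c["t"],c["K"],dist(c))[0][0,0]
def crop(n,x0,y0,w,h,name,img=None):
    im=ctrl.camera(n) if img is None else img
    s=min(800//w,600//h)
    cv2.imwrite("pics/"+name,cv2.resize(im[y0:y0+h,x0:x0+w,::-1],None,fx=s,fy=s,interpolation=cv2.INTER_CUBIC)); print(name,"scale",s)
def st():
    o=ctrl.get_obs(); R=Ro.from_euler("xyz",o["eef_rot"]).as_matrix()
    return o,R
E
python3 - <<'E'
from h import *
im=cv2.imread("pics/top0.png")[:,:,::-1]
crop("top",225,100,110,100,"t1.png",im); crop("top",330,165,80,90,"t2.png",im)
im=cv2.imread("pics/side0.png")[:,:,::-1]
crop("side",280,140,110,110,"s1.png",im)
o,R=st(); print(R.round(3))
E
```

```text
t1.png scale 6
t2.png scale 6
s1.png scale 5
[[-0.     0.429 -0.903]
 [ 0.001 -0.903 -0.429]
 [-1.    -0.001 -0.   ]]
```

View pics/t1.png

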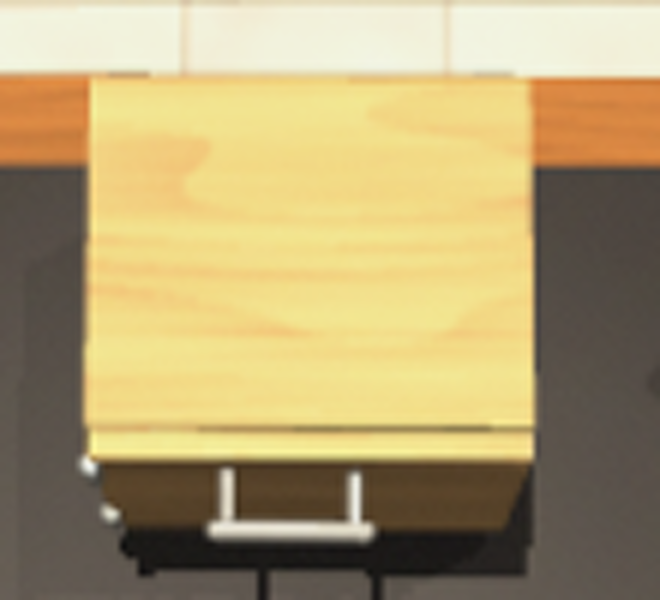

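View pics/t2.png

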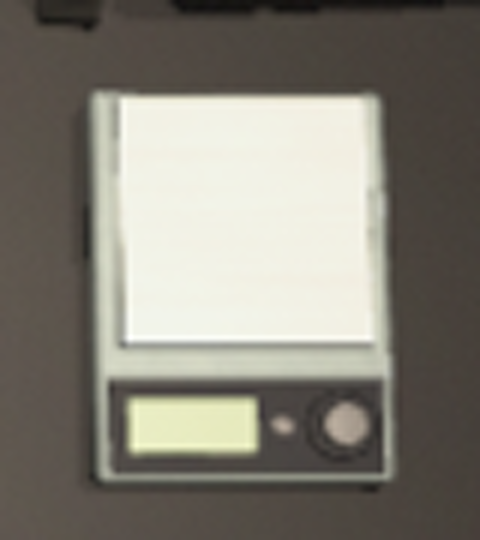

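View pics/s1.png

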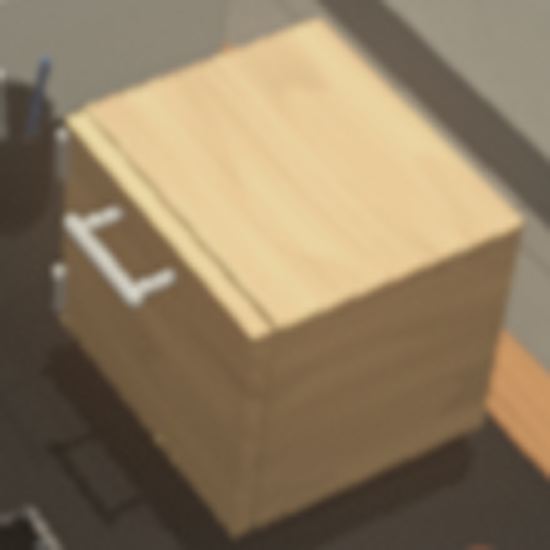

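The crops show the door's front top edge from (87,460) to (532,460) in t1, the handle bar from (210,530) to (372,532), the pan corners and button in t2, and the same edge in s1 from (68,120) to (257,338).

```bash
python3 - <<'E'
from h import *
f=lambda x0,y0,s:lambda p:(x0+(p[0]+.5)/s-.5,y0+(p[1]+.5)/s-.5)
t1=f(225,100,6);t2=f(330,165,6);s1=f(280,140,5)
for nm,p,z in [("doorL",(87,460),.24),("doorR",(532,460),.24),("backL",(90,77),.24),("backR",(530,77),.24),("barL",(210,530),.21),("barR",(372,532),.21)]:
    print(nm,onz("top",t1(p),z).round(4))
P=[onz("top",t2(p),.048) for p in[(120,95),(367,95),(125,343),(373,343)]]
for p in P: print("pan",p.round(4))
print("mid",np.mean(P,0).round(4)); print("tare",onz("top",t2((346,423)),.051).round(4))
for nm,a,b in [("doorL",(68,120),(87,460)),("doorR",(257,338),(532,460))]: print(nm,two(s1(a),t1(b)))
print(two(s1((75,218)),t1((213,530))),two(s1((135,298)),t1((370,532))))
E
```

```text
doorL [0.635  0.2148 0.24  ]
doorR [ 0.6359 -0.032   0.24  ]
backL [0.8571 0.2169 0.24  ]
backR [ 0.8583 -0.033   0.24  ]
barL [0.6014 0.1476 0.21  ]
barR [0.6006 0.0562 0.21  ]
pan [ 0.6622 -0.1877  0.048 ]
pan [ 0.6631 -0.3461  0.048 ]
pan [ 0.5039 -0.1876  0.048 ]
pan [ 0.5042 -0.3444  0.048 ]
mid [ 0.5833 -0.2664  0.048 ]
tare [ 0.4536 -0.3249  0.051 ]
doorL (array([0.6375489 , 0.21392318, 0.23912517]), np.float64(0.004925511518230369))
doorR (array([ 0.63783677, -0.03276257,  0.23893442]), np.float64(0.003527813450759385))
(array([0.60272106, 0.14458918, 0.21650145]), np.float64(0.005308575259349986)) (array([0.60043518, 0.05702781, 0.2158036 ]), np.float64(0.0019412085925867057))
```

```bash
cat >> h.py <<'E'
def to(x,y,z,yaw=None):
    "print slide & spin from measured pose to world target; yaw = direction (deg) of tool y axis"
    o,R=st(); p=o["ee_pos"]; s=R.T@(np.array([x,y,z])-p)
    psi=np.degrees(np.arctan2(R[1,1],R[0,1])); out="slide "+str(s.round(4))
    if yaw is not None: out+=" spin %.1f"%(-(yaw-psi))
    print("t%.2f pos %s yaw %.1f F %s w %.4f q1 %.2f q6 %.2f | %s"%(o["time_s"],p.round(4),psi,o["force"].round(2),o["grip_width"],o["qpos"][0],o["qpos"][5],out))
E
python3 -c "
from h import *
to(.6213,.102,.33,90)"
```

```text
t0.10 pos [ 0.236  -0.4965  0.1839] yaw -64.6 F [-0.38  0.38  0.21] w 0.0938 q1 -1.19 q6 -0.07 | slide [-0.1456 -0.3752 -0.6049] spin -154.6
```

```bash
python3 -m creep '{"hand":[1,1,1,1,1,1,1,1,1,1,1,1],"slide":[[-0.04,0,0],[-0.08,0,0],[-0.12,-0.02,-0.03],[-0.146,-0.04,-0.06],[-0.146,-0.06,-0.095],[-0.146,-0.08,-0.13],[-0.146,-0.1,-0.16],[-0.146,-0.12,-0.195],[-0.146,-0.14,-0.23],[-0.146,-0.16,-0.26],[-0.146,-0.18,-0.295],[-0.146,-0.2,-0.33]],"spin":[-7,-14,-21,-28,-35,-42,-49,-56,-63,-70,-77,-84]}' 20
python3 -c "
from h import *
to(.6213,.102,.33,90)"
```

```text
time_s: 1.1
ee_pos: [0.4489, -0.1725, 0.3304]
eef_rot: [-1.932, 1.571, 3.125]
force: [-0.1, -1.3, 0.4]
grip_width: 0.0174
t1.10 pos [ 0.4489 -0.1725  0.3304] yaw 19.8 F [-0.12 -1.3   0.45] w 0.0174 q1 -0.44 q6 -0.79 | slide [ 0.0004  0.2551 -0.2   ] spin -70.2
```

```bash
python3 -m creep '{"hand":[1,1,1,1,1,1,1,1,1,1,1,1],"slide":[[0,0.025,-0.02],[0,0.05,-0.04],[0,0.075,-0.06],[0,0.1,-0.08],[0,0.125,-0.1],[0,0.15,-0.12],[0,0.175,-0.14],[0,0.2,-0.16],[0,0.225,-0.18],[0,0.255,-0.2],[0,0.255,-0.2],[0,0.255,-0.2]],"spin":[-7,-14,-21,-28,-35,-42,-49,-56,-63,-70,-70,-70]}'
python3 - <<'E'
from h import *
to(.6213,.102,.203,90)
im=ctrl.camera("top");crop("top",200,90,200,150,"t3.png",im)
im=ctrl.camera("side");crop("side",240,100,200,150,"s3.png",im)
E
```

```text
time_s: 2.1
ee_pos: [0.6226, 0.1003, 0.3288]
eef_rot: [-3.026, 1.568, -3.034]
force: [-0.0, -0.5, 0.5]
grip_width: 0.0006
t2.10 pos [0.6226 0.1003 0.3288] yaw 89.5 F [-0.02 -0.52  0.47] w 0.0006 q1 0.10 q6 -1.46 | slide [ 0.1258  0.0017 -0.001 ] spin -0.5
t3.png scale 4
s3.png scale 4
```

View pics/t3.png

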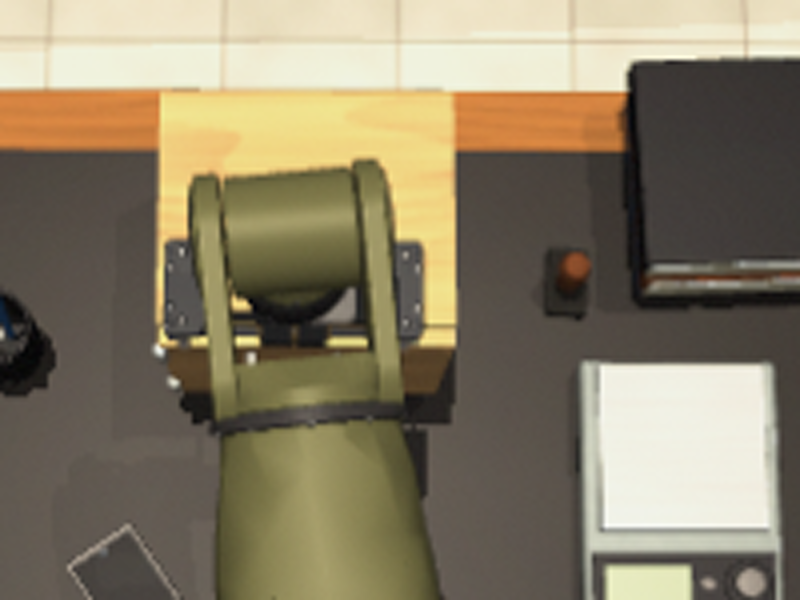

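View pics/s3.png

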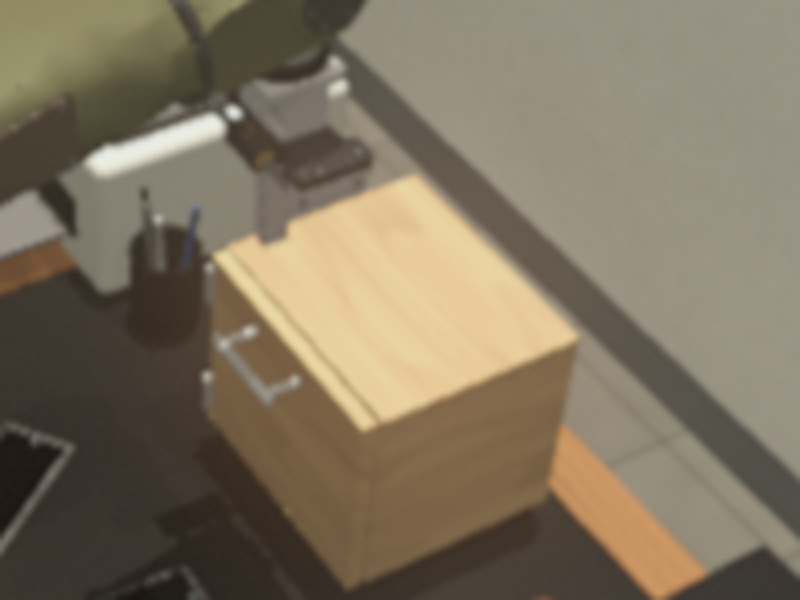

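The top view shows the wrist above the door. The side view shows the closed fingertips at about (270,240) in s3, in front of the handle bar line. I'll check the tip projection against the picture, then lower.

```bash
python3 - <<'E'
from h import *
print((proj("side",[.6226,.1003,.3208])-[240,100])*4, (proj("side",[.601,.102,.21])-[240,100])*4, (proj("side",[.636,-.033,.24])-[240,100])*4)
E
python3 -m creep '{"hand":[1,1,1,1,1,1],"slide":[[0.03,0.001,0],[0.055,0.001,-0.001],[0.08,0.001,-0.001],[0.105,0.001,-0.001],[0.126,0.001,-0.001],[0.126,0.001,-0.001]],"spin":[0,0,0,0,0,0]}'
python3 -c "
from h import *
to(.595,.102,.203,90)"
```

```text
[265.50745366 266.87438239] [238.51508229 369.16434038] [360.29098154 429.38849931]
time_s: 2.7
ee_pos: [0.6194, 0.0987, 0.2008]
eef_rot: [-3.02, 1.565, -3.033]
force: [0.2, 0.1, -1.1]
grip_width: 0.0005
t2.70 pos [0.6194 0.0987 0.2008] yaw 89.3 F [ 0.21  0.07 -1.08] w 0.0005 q1 0.10 q6 -1.46 | slide [-0.0021  0.003  -0.0245] spin -0.7
```

```bash
python3 - <<'E'
from h import *
im=ctrl.camera("side");crop("side",265,120,100,100,"s4.png",im)
print((proj("side",[.6194,.0987,.1928])-[265,120])*6)
E
```

```text
s4.png scale 6
[236.92664357 447.15180685]
```

View pics/s4.png

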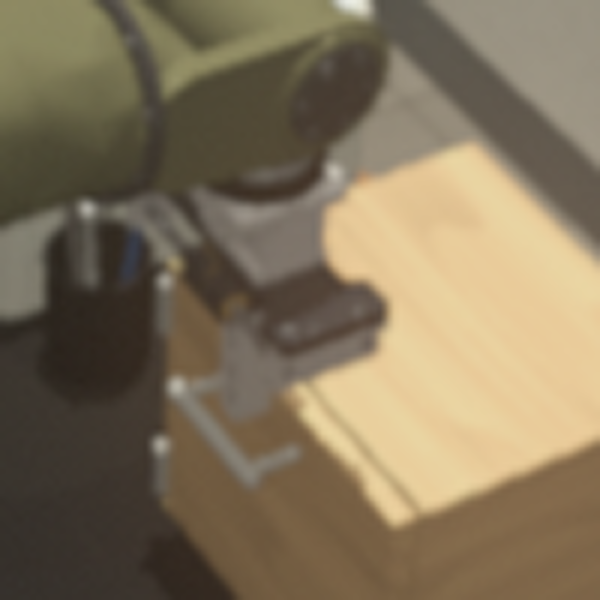

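```bash
python3 - <<'E'
from h import *
im=ctrl.camera("side");im=cv2.convertScaleAbs(im,alpha=1.6,beta=0);crop("side",285,165,40,40,"s5.png",im)
for z in(.193,.203,.213): print(z,((proj("side",[.6194,.0987,z])-[285,165]+.5)*15).round())
print([((proj("side",X)-[285,165]+.5)*15).round() for X in([.601,.0545,.21],[.601,.1495,.21],[.636,.0987,.24])])
E
```

```text
s5.png scale 15
0.193 [300. 450.]
0.203 [301. 419.]
0.213 [303. 389.]
[array([334., 545.]), array([123., 292.]), array([369., 280.])]
```

View pics/s5.png

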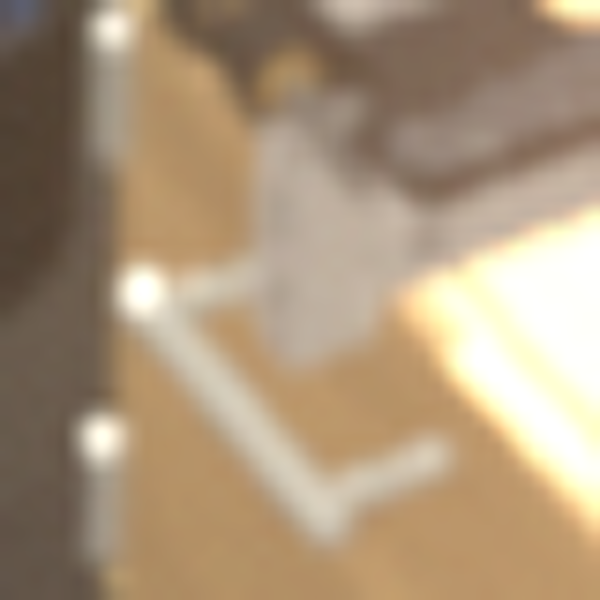

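```bash
python3 - <<'E'
from h import *
im=cv2.imread("pics/side0.png")[:,:,::-1]; im=cv2.convertScaleAbs(im,alpha=1.5,beta=0)
x0,y0,s=240,310,7
big=cv2.resize(im[y0:y0+80,x0:x0+110],None,fx=s,fy=s,interpolation=cv2.INTER_CUBIC)
y=np.array([.429,-.903,0]);c=np.array([.236,-.4965,.176])
for d in(-.0595,-.047,.047,.0595):
    p=(proj("side",c+d*y)-[x0,y0]+.5)*s; print(p.round()); cv2.circle(big,tuple(int(v) for v in p),3,(255,0,0),-1)
cv2.imwrite("pics/s6.png",big[:,:,::-1])
E
```

```text
[273. 499.]
[300. 518.]
[512. 661.]
[542. 681.]
```

View pics/s6.png

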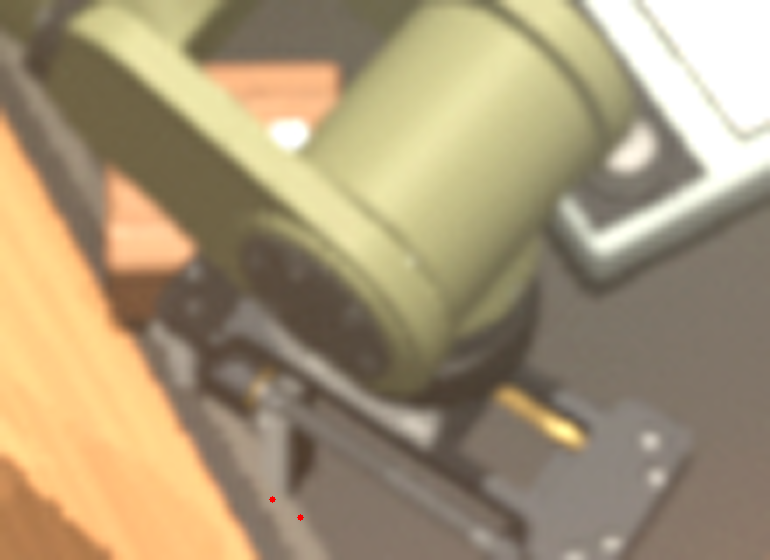

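```bash
python3 - <<'E'
from h import *
x0,y0,s=265,120,6
big=cv2.imread("pics/s4.png")
for X in [(.6194-.0375,.0987-.0885,.29),(.6194+.0375,.0987-.0885,.29),(.6194-.0375,.0987+.0885,.29),(.6194,.0987,.1928),(.6194,.0987,.2118),(.6194,.0987,.29)]:
    p=(proj("side",X)-[x0,y0]+.5)*s; print(X,p.round()); cv2.circle(big,tuple(int(v) for v in p),4,(0,0,255),-1)
cv2.imwrite("pics/s7.png",big)
E
```

```text
(0.5819, 0.0102, 0.29) [272. 449.]
(0.6568999999999999, 0.0102, 0.29) [388. 401.]
(0.5819, 0.18719999999999998, 0.29) [110. 258.]
(0.6194, 0.0987, 0.1928) [240. 450.]
(0.6194, 0.0987, 0.2118) [241. 427.]
(0.6194, 0.0987, 0.29) [246. 328.]
```

View pics/s7.png

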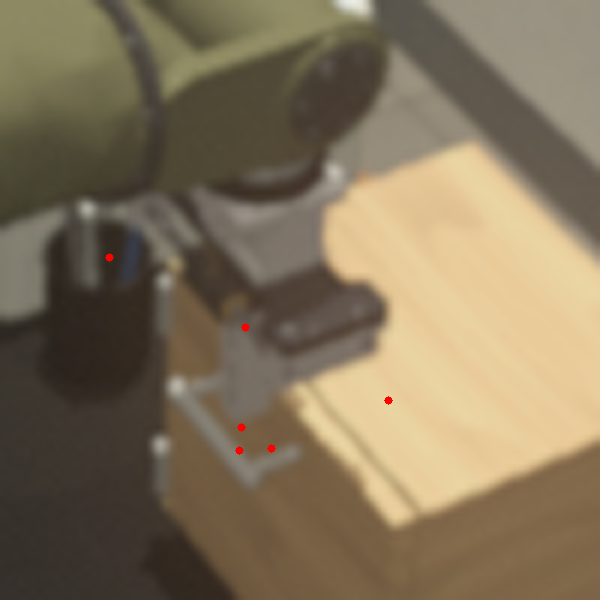

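The side view shows the fingertip bottom at about (320,340) in s5, between bar and door but about 20 mm higher than I computed. I'll lower 22 mm more (the body still clears the door top) and look again.

```bash
python3 -m creep '{"hand":[1,1,1],"slide":[[0.012,0.001,0.001],[0.022,0.002,0.001],[0.022,0.002,0.001]],"spin":[0,0,0]}'
python3 - <<'E'
from h import *
im=ctrl.camera("side");crop("side",265,120,100,100,"s8.png",im)
to(.6,.102,.178,90)
E
```

```text
time_s: 3.05
ee_pos: [0.6217, 0.102, 0.1806]
eef_rot: [-3.048, 1.569, -3.059]
force: [-0.6, -0.0, -0.4]
grip_width: 0.0005
s8.png scale 6
t3.10 pos [0.6219 0.102  0.1815] yaw 89.4 F [0.46 0.56 0.12] w 0.0001 q1 0.10 q6 -1.46 | slide [ 0.0036 -0.0003 -0.0219] spin -0.6
```

View pics/s8.png

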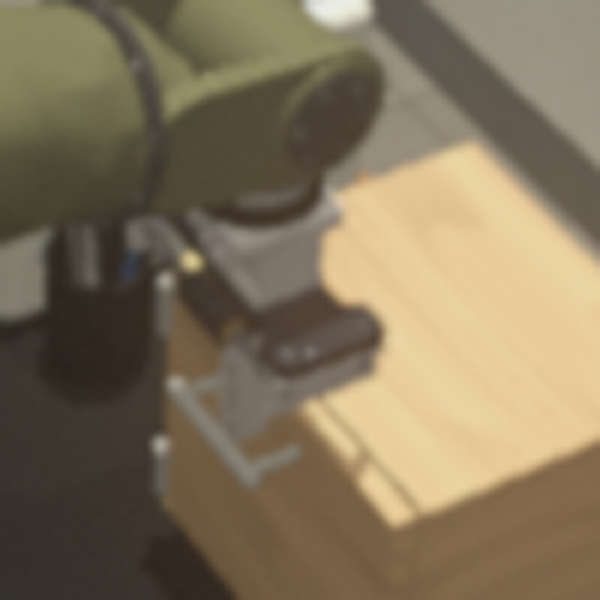

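The finger is now hooked behind the bar, which crosses it at (235,445) in s8. I'll draw the door out.

```bash
python3 -m creep '{"hand":[1,1,1,1,1,1,1,1],"slide":[[0,0,-0.005],[0,0,-0.009],[0,0,-0.013],[0,0,-0.017],[0,0,-0.021],[0,0,-0.025],[0,0,-0.028],[0,0,-0.028]],"spin":[0,1,2,4,6,8,9,9]}'
python3 -c "
from h import *
to(.592,.102,.178)"
```

```text
time_s: 3.77
ee_pos: [0.5939, 0.1024, 0.183]
eef_rot: [0.227, 1.57, 0.059]
force: [1.3, 0.0, -0.3]
grip_width: 0.0005
t3.77 pos [0.5939 0.1024 0.183 ] yaw 80.4 F [ 1.3   0.01 -0.3 ] w 0.0005 q1 0.11 q6 -1.29 | slide [ 0.005  -0.0007 -0.0018]
```

```bash
python3 -m creep '{"hand":[1,1,1,1],"slide":[[0,0,-0.002],[0,0,-0.004],[0,0,-0.005],[0,0,-0.005]],"spin":[0,1,2,2]}'
python3 - <<'E'
from h import *
im=ctrl.camera("side");crop("side",265,120,100,100,"s9.png",im)
im=ctrl.camera("top");crop("top",220,100,120,100,"t9.png",im)
to(.6,.102,.178,90)
E
```

```text
time_s: 4.1
ee_pos: [0.5926, 0.1024, 0.1832]
eef_rot: [0.141, 1.562, -0.062]
force: [26.5, -1.8, -6.5]
grip_width: 0.0006
s9.png scale 6
t9.png scale 6
t4.20 pos [0.5926 0.1024 0.1831] yaw 78.4 F [25.82 -2.52 -7.51] w 0.0007 q1 0.11 q6 -1.26 | slide [0.0052 0.0011 0.0072] spin -11.6
```

View pics/s9.png

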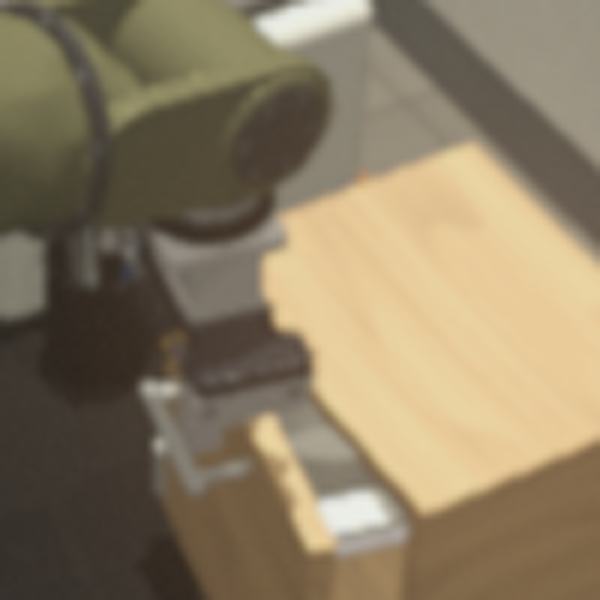

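View pics/t9.png

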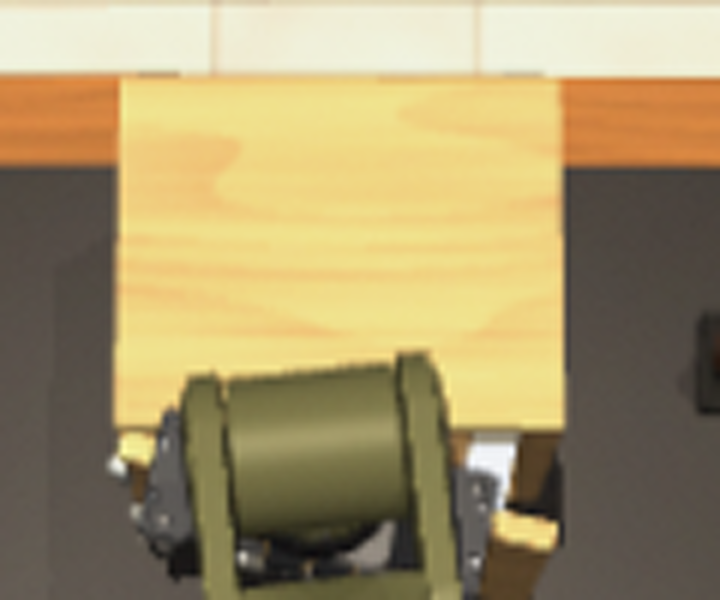

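The door stands at the catch stop (26 N pull). The white catch arm shows at (490,450) in t9 and (350,510) in s9. I'll back off, rise and measure the catch.

```bash
python3 -m creep '{"hand":[1,1,1,1,1,1,1,1,1],"slide":[[0,0,0.005],[0,0,0.009],[0,0,0.009],[-0.03,0,0.009],[-0.06,0,0.009],[-0.09,0,0.009],[-0.13,0.03,0.009],[-0.14,0.07,0.009],[-0.14,0.07,0.009]],"spin":[0,0,0,0,0,0,0,0,0]}'
python3 - <<'E'
from h import *
im=ctrl.camera("top");crop("top",220,110,120,100,"t10.png",im)
im=ctrl.camera("side");crop("side",280,140,110,110,"s10.png",im)
f=lambda x0,y0,s:lambda p:(x0+(p[0]+.5)/s-.5,y0+(p[1]+.5)/s-.5)
print(onz("top",f(220,100,6)((490,450)),.214), onz("top",f(220,100,6)((492,516)),.24),onz("top",f(220,100,6)((557,532)),.24))
to(.6265,.009,.27,78)
E
```

```text
time_s: 4.95
ee_pos: [0.6125, 0.1741, 0.3259]
eef_rot: [0.627, 1.566, 0.428]
force: [0.3, 0.0, -0.6]
grip_width: 0.0009
t10.png scale 6
s10.png scale 5
[0.6471931  0.00645539 0.214     ] [0.6041827  0.00707114 0.24      ] [ 0.5953384  -0.02881793  0.24      ]
t5.05 pos [0.612  0.1714 0.3223] yaw 78.6 F [ 0.35 -0.39 -0.69] w 0.0006 q1 0.22 q6 -1.16 | slide [ 0.0523 -0.1563  0.0463] spin 0.6
```

View pics/t10.png

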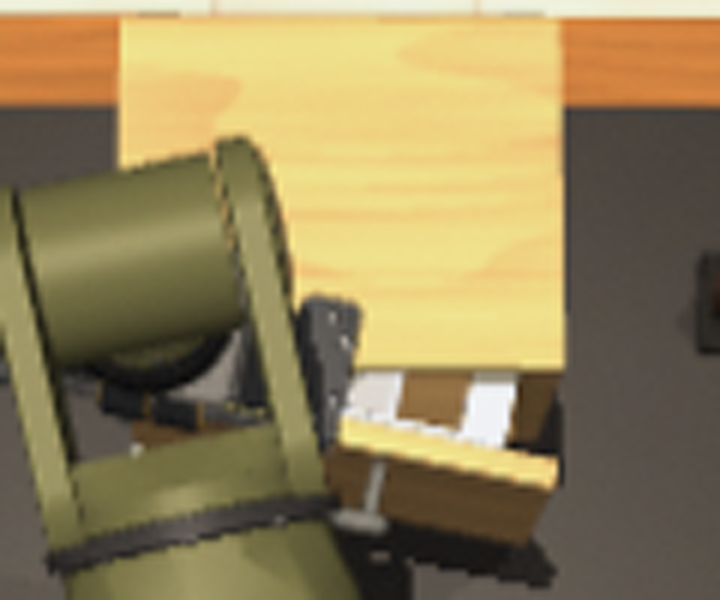

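View pics/s10.png

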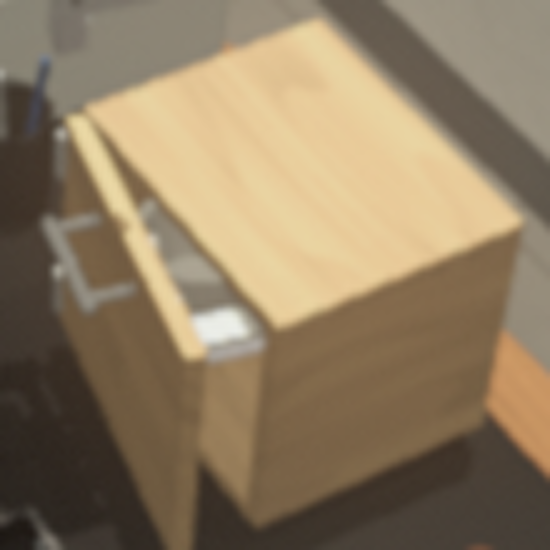

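t10 shows the catch arm as the white strip from (466–516, 375) to (462–510, 445), the bowl rim at (375,395), and the door's inner top edge running from (345,418) to (557,460).

```bash
python3 - <<'E'
from h import *
f=lambda x0,y0,s:lambda p:(x0+(p[0]+.5)/s-.5,y0+(p[1]+.5)/s-.5)
t=f(220,110,6);s=f(280,140,5)
for nm,p,z in [("armUL",(468,375),.214),("armUR",(517,375),.214),("armLL",(463,440),.214),("armLR",(510,447),.214),("inA",(345,418),.24),("inFree",(557,460),.24),("outA",(342,445),.24),("outFree",(555,488),.24)]:
    print(nm,onz("top",t(p),z).round(4))
print("arm side", onz("side",s((225,327)),.214).round(4),"free out corner side",onz("side",s((200,360)),.24), two(s((195,360)),t((555,488))))
E
```

```text
armUL [0.6558 0.0189 0.214 ]
armUR [ 0.6559 -0.0089  0.214 ]
armLL [0.6183 0.0218 0.214 ]
armLR [ 0.6144 -0.0047  0.214 ]
inA [0.6253 0.0884 0.24  ]
inFree [ 0.6021 -0.0289  0.24  ]
outA [0.6101 0.09   0.24  ]
outFree [ 0.5864 -0.0276  0.24  ]
arm side [0.641 0.005 0.214] free out corner side [ 0.59567812 -0.03218113  0.24      ] (array([ 0.58976501, -0.02911991,  0.23919294]), np.float64(0.006967736273835576))
```

```bash
python3 -m creep '{"hand":[1,1,1,1,1,1,1,1],"slide":[[0,-0.03,0.01],[0,-0.065,0.02],[0,-0.1,0.03],[0.01,-0.13,0.04],[0.03,-0.156,0.0465],[0.045,-0.156,0.0465],[0.052,-0.156,0.0465],[0.052,-0.156,0.0465]],"spin":[0,0,0,0,0,0,0,0]}'
python3 - <<'E'
from h import *
im=ctrl.camera("side");crop("side",280,140,100,100,"s11.png",im)
im=ctrl.camera("top");crop("top",220,110,120,100,"t11.png",im)
to(.627,.008,.225,78.5)
E
```

```text
time_s: 5.72
ee_pos: [0.6254, 0.007, 0.2682]
eef_rot: [-2.982, 1.567, 3.098]
force: [0.3, -0.2, -1.1]
grip_width: -0.0001
s11.png scale 6
t11.png scale 6
t5.82 pos [0.6263 0.008  0.2709] yaw 78.5 F [ 0.09  0.52 -0.04] w 0.0007 q1 -0.05 q6 -1.42 | slide [0.0459 0.0001 0.0007] spin -0.0
```

View pics/s11.png

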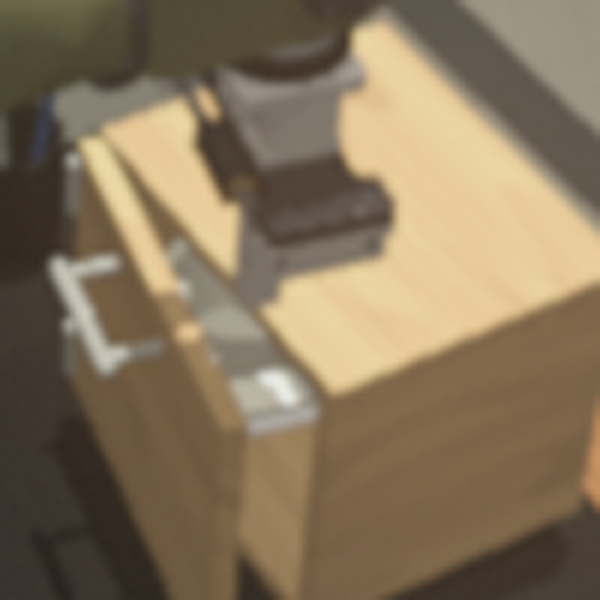

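View pics/t11.png

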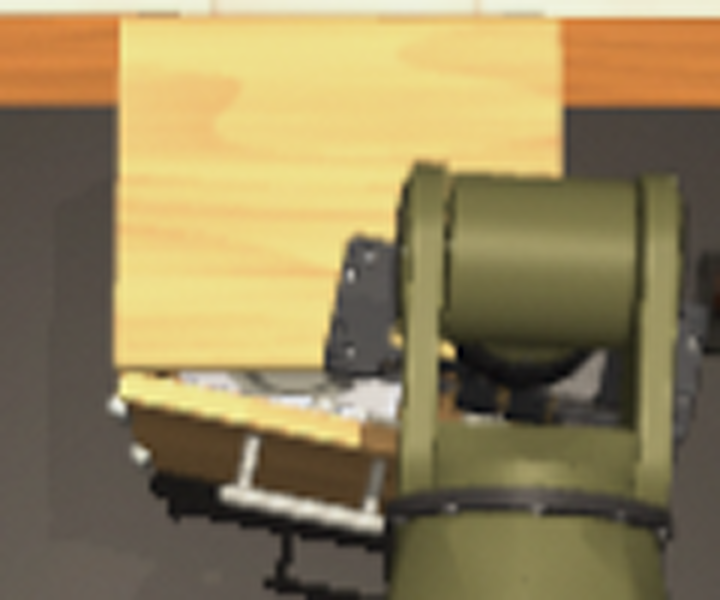

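The fingers hang above the gap, with the tip at about (255,305) in s11 and the catch arm below at (270,390). I'll press down in small steps, watching the force.

```bash
python3 -m creep '{"hand":[1,1,1,1,1,1],"slide":[[0.02,0,0],[0.035,0,0.001],[0.045,0,0.001],[0.052,0,0.001],[0.058,0,0.001],[0.058,0,0.001]],"spin":[0,0,0,0,0,0]}'
python3 -c "
from h import *
to(.627,.008,.2)"
```

```text
time_s: 6.32
ee_pos: [0.6273, 0.0078, 0.2119]
eef_rot: [-2.985, 1.57, 3.096]
force: [0.3, -0.8, -0.2]
grip_width: 0.0006
t6.32 pos [0.6273 0.0078 0.2119] yaw 78.4 F [ 0.3  -0.82 -0.19] w 0.0006 q1 -0.05 q6 -1.42 | slide [ 0.0119  0.0001 -0.0004]
```

```bash
python3 -m creep '{"hand":[1,1,1,1],"slide":[[0.004,0,0],[0.008,0,0],[0.011,0,0],[0.011,0,0]],"spin":[0,0,0,0]}'
python3 -c "
from h import *
to(.627,.008,.2)"; python3 -m creep '{"hand":[1,1,1],"slide":[[0.003,0,0],[0.006,0,0],[0.006,0,0]],"spin":[0,0,0]}'
python3 - <<'E'
from h import *
im=ctrl.camera("side");crop("side",280,140,100,100,"s12.png",im)
to(.627,.008,.2)
E
```

```text
time_s: 6.65
ee_pos: [0.6273, 0.0076, 0.2009]
eef_rot: [-2.956, 1.57, 3.125]
force: [-0.7, 0.3, -0.6]
grip_width: 0.0006
t6.65 pos [0.6273 0.0076 0.2009] yaw 78.4 F [-0.71  0.33 -0.61] w 0.0006 q1 -0.05 q6 -1.42 | slide [ 0.0009  0.0004 -0.0004]
time_s: 6.9
ee_pos: [0.6273, 0.0076, 0.1948]
eef_rot: [-2.991, 1.57, 3.09]
force: [-0.4, 0.6, -0.8]
grip_width: 0.001
s12.png scale 6
t6.95 pos [0.6273 0.0076 0.1951] yaw 78.4 F [-0.26 -0.76  0.72] w 0.0002 q1 -0.05 q6 -1.42 | slide [-0.0049  0.0004 -0.0004]
```

View pics/s12.png

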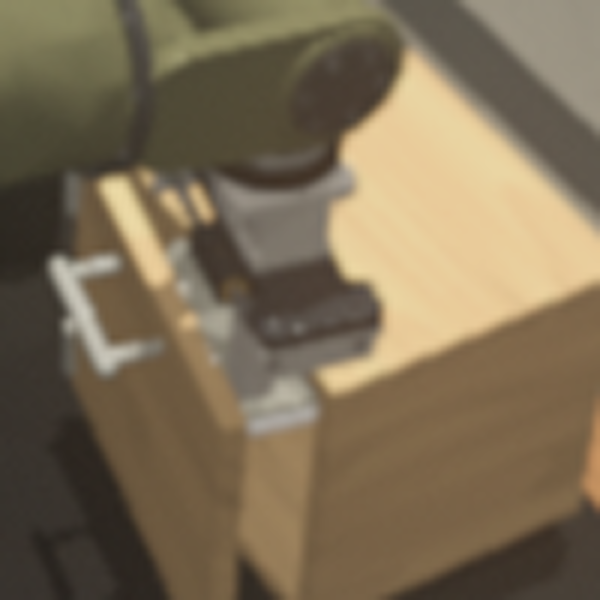

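The tip at (255,390) in s12 is just about at the arm's top, with no contact yet. I'll continue down.

```bash
python3 -m creep '{"hand":[1,1,1,1],"slide":[[0.003,0,0],[0.006,0,0],[0.008,0,0],[0.008,0,0]],"spin":[0,0,0,0]}'
python3 -c "
from h import *
to(.627,.008,.2)"; python3 -m creep '{"hand":[1,1,1,1],"slide":[[0.003,0,0],[0.006,0,0],[0.008,0,0],[0.008,0,0]],"spin":[0,0,0,0]}'
python3 - <<'E'
from h import *
im=ctrl.camera("side");crop("side",280,140,100,100,"s13.png",im)
to(.627,.008,.2)
E
```

```text
time_s: 7.28
ee_pos: [0.6276, 0.0074, 0.1873]
eef_rot: [-0.273, 1.57, -0.475]
force: [1.7, -1.9, 2.1]
grip_width: 0.0005
t7.28 pos [0.6276 0.0074 0.1873] yaw 78.4 F [ 1.66 -1.94  2.14] w 0.0005 q1 -0.05 q6 -1.42 | slide [-0.0127  0.0004 -0.0007]
time_s: 7.62
ee_pos: [0.6273, 0.0078, 0.179]
eef_rot: [2.762, 1.57, 2.56]
force: [0.5, 0.5, 4.1]
grip_width: 0.0002
s13.png scale 6
t7.67 pos [0.6274 0.0078 0.1793] yaw 78.4 F [0.4  0.65 3.25] w 0.0001 q1 -0.05 q6 -1.42 | slide [-0.0207  0.0002 -0.0004]
```

View pics/s13.png

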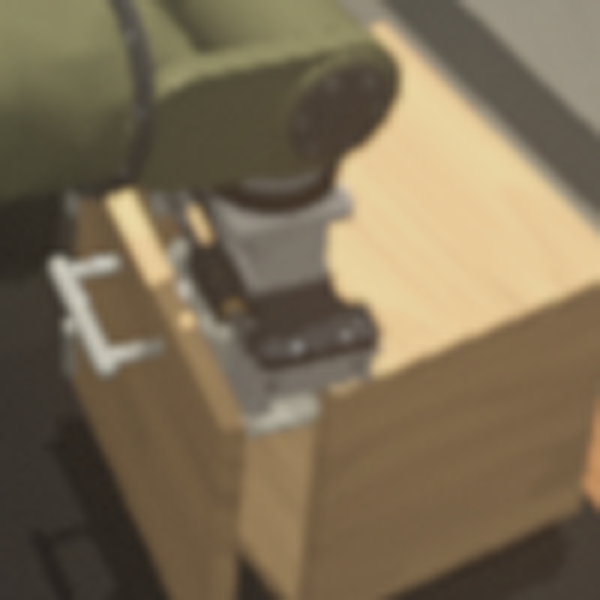

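```bash
python3 -m creep '{"hand":[1,1,1,1],"slide":[[0.003,0,0],[0.005,0,0],[0.006,0,0],[0.006,0,0]],"spin":[0,0,0,0]}'
python3 -c "
from h import *
to(.627,.008,.2)"; python3 -m creep '{"hand":[1,1,1,1],"slide":[[0.002,0,0],[0.003,0,0],[0.004,0,0],[0.004,0,0]],"spin":[0,0,0,0]}'
python3 - <<'E'
from h import *
im=ctrl.camera("side");crop("side",280,140,100,100,"s14.png",im)
to(.627,.008,.2)
E
```

```text
time_s: 8.0
ee_pos: [0.6276, 0.008, 0.1736]
eef_rot: [1.191, 1.57, 0.989]
force: [1.2, 1.6, 5.7]
grip_width: 0.0007
t8.00 pos [0.6276 0.008  0.1736] yaw 78.4 F [1.16 1.57 5.74] w 0.0007 q1 -0.05 q6 -1.42 | slide [-0.0264 -0.0001 -0.0005]
time_s: 8.33
ee_pos: [0.6276, 0.0081, 0.1698]
eef_rot: [0.948, 1.57, 0.747]
force: [1.6, 2.9, 6.0]
grip_width: 0.0005
s14.png scale 6
t8.38 pos [0.6277 0.008  0.1699] yaw 78.4 F [0.03 2.45 6.64] w 0.0004 q1 -0.05 q6 -1.42 | slide [-0.0301 -0.0001 -0.0006]
```

View pics/s14.png

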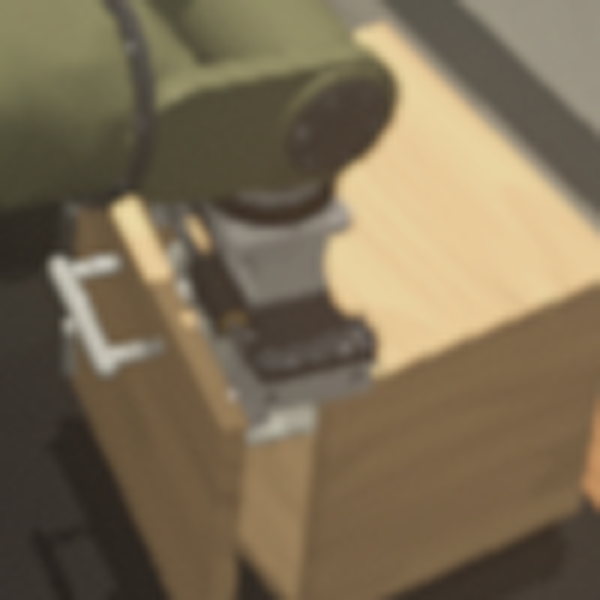

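Contact force is 6–6.6 N, past the 5 N clearing force, and s14 shows the arm pressed down at (285,420). Now I'll work out the arc for pulling the door with the fingers behind it.

```bash
cat >> h.py <<'E'
H=np.array([.636,.217])
def arc(ths,xd,yd,z):
    o,R=st(); psi=np.degrees(np.arctan2(R[1,1],R[0,1]))
    for t in ths:
        c,s=np.cos(t),np.sin(t)
        X=np.r_[H+[c*xd+s*yd,-s*xd+c*yd],z]
        print("%.2f"%t,X.round(3),(R.T@(X-o["ee_pos"])).round(3),"spin %.0f"%(psi-(90-np.degrees(t))))
E
python3 -c "
from h import *
arc(np.arange(.25,.76,.05),.0334,-.2065,.169)"
```

```text
0.25 [0.617 0.009 0.169] [ 0.001 -0.001 -0.01 ] spin 3
0.30 [0.607 0.01  0.169] [ 0.001 -0.002 -0.021] spin 6
0.35 [0.597 0.012 0.169] [ 0.001 -0.003 -0.031] spin 8
0.40 [0.586 0.014 0.169] [ 0.001 -0.003 -0.042] spin 11
0.45 [0.576 0.017 0.169] [ 0.001 -0.002 -0.052] spin 14
0.50 [0.566 0.02  0.169] [ 0.001 -0.001 -0.062] spin 17
0.55 [0.557 0.023 0.169] [ 0.001  0.001 -0.073] spin 20
0.60 [0.547 0.028 0.169] [ 0.001  0.003 -0.083] spin 23
0.65 [0.538 0.032 0.169] [ 0.001  0.006 -0.093] spin 26
0.70 [0.529 0.038 0.169] [ 0.001  0.009 -0.103] spin 29
0.75 [0.52  0.043 0.169] [ 0.001  0.013 -0.113] spin 31
```

```bash
python3 -m creep '{"hand":[1,1,1,1,1,1,1,1],"slide":[[0.001,0,-0.005],[0.001,-0.001,-0.01],[0.001,-0.001,-0.015],[0.001,-0.002,-0.021],[0.001,-0.002,-0.026],[0.001,-0.003,-0.031],[0.001,-0.003,-0.037],[0.001,-0.003,-0.042]],"spin":[1,3,4,6,7,8,10,11]}'
python3 - <<'E'
from h import *
im=ctrl.camera("side");crop("side",270,140,110,110,"s15.png",im)
to(.627,.008,.2)
E
```

```text
time_s: 9.05
ee_pos: [0.5858, 0.0135, 0.1691]
eef_rot: [0.812, 1.569, 0.416]
force: [1.6, 2.2, 6.5]
grip_width: 0.0006
s15.png scale 5
t9.10 pos [0.5852 0.0137 0.1691] yaw 67.3 F [-0.75  2.24  6.29] w 0.0005 q1 -0.04 q6 -1.21 | slide [-0.0308  0.0109  0.0408]
```

View pics/s15.png

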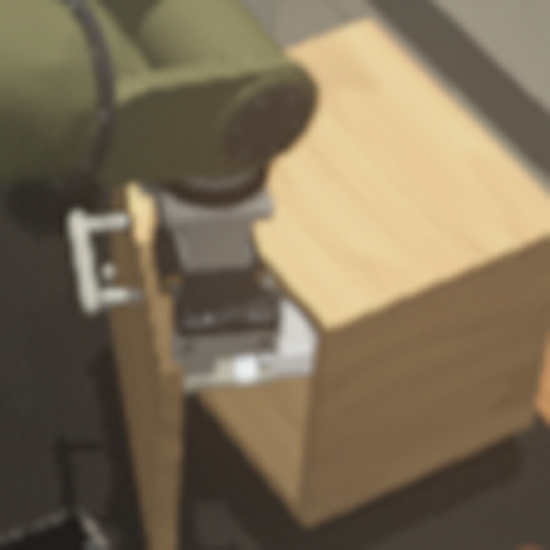

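The door swings on past the keeper, with its free edge at about (180,385) in s15. I'll carry it further, easing off the catch.

```bash
python3 -c "
from h import *
arc(np.arange(.46,1.03,.05),.0334,-.2065,.18)"
```

```text
0.46 [0.574 0.017 0.18 ] [-0.011 -0.001 -0.011] spin 4
0.51 [0.564 0.02  0.18 ] [-0.011 -0.002 -0.022] spin 7
0.56 [0.555 0.024 0.18 ] [-0.011 -0.002 -0.032] spin 9
0.61 [0.545 0.029 0.18 ] [-0.011 -0.002 -0.043] spin 12
0.66 [0.536 0.033 0.18 ] [-0.011 -0.001 -0.053] spin 15
0.71 [0.527 0.039 0.18 ] [-0.011  0.    -0.064] spin 18
0.76 [0.518 0.044 0.18 ] [-0.011  0.002 -0.074] spin 21
0.81 [0.509 0.05  0.18 ] [-0.011  0.005 -0.084] spin 24
0.86 [0.501 0.057 0.18 ] [-0.011  0.008 -0.094] spin 27
0.91 [0.493 0.064 0.18 ] [-0.011  0.011 -0.104] spin 29
0.96 [0.486 0.071 0.18 ] [-0.011  0.015 -0.114] spin 32
1.01 [0.479 0.079 0.18 ] [-0.011  0.019 -0.123] spin 35
```

```bash
python3 -m creep '{"hand":[1,1,1,1,1,1,1,1,1,1,1,1],"slide":[[0,-0.001,-0.011],[0,-0.002,-0.022],[-0.003,-0.002,-0.032],[-0.006,-0.002,-0.043],[-0.011,-0.001,-0.053],[-0.011,0,-0.064],[-0.011,0.002,-0.074],[-0.011,0.005,-0.084],[-0.011,0.008,-0.094],[-0.011,0.011,-0.104],[-0.011,0.015,-0.114],[-0.011,0.019,-0.123]],"spin":[4,7,9,12,15,18,21,24,27,29,32,35]}'
python3 - <<'E'
from h import *
arc(np.arange(1.06,1.63,.05),.0334,-.2065,.185)
im=ctrl.camera("side");crop("side",240,120,150,140,"s16.png",im)
im=ctrl.camera("top");crop("top",200,110,150,140,"t16.png",im)
to(.627,.008,.2)
E
```

```text
time_s: 10.1
ee_pos: [0.479, 0.0781, 0.1796]
eef_rot: [0.831, 1.57, -0.177]
force: [1.0, 0.6, 3.9]
grip_width: 0.0006
1.06 [0.472 0.087 0.185] [-0.005 -0.001 -0.011] spin 3
1.11 [0.466 0.095 0.185] [-0.005 -0.002 -0.022] spin 6
1.16 [0.46  0.104 0.185] [-0.005 -0.002 -0.032] spin 9
1.21 [0.455 0.113 0.185] [-0.005 -0.002 -0.042] spin 12
1.26 [0.45  0.122 0.185] [-0.005 -0.001 -0.053] spin 14
1.31 [0.445 0.131 0.185] [-0.005 -0.    -0.063] spin 17
1.36 [0.441 0.141 0.185] [-0.005  0.002 -0.074] spin 20
1.41 [0.438 0.151 0.185] [-0.005  0.004 -0.084] spin 23
1.46 [0.434 0.161 0.185] [-0.005  0.007 -0.094] spin 26
1.51 [0.432 0.171 0.185] [-0.005  0.01  -0.104] spin 29
1.56 [0.43  0.181 0.185] [-0.005  0.014 -0.114] spin 32
1.61 [0.428 0.192 0.185] [-0.005  0.018 -0.123] spin 35
s16.png scale 4
t16.png scale 4
t10.20 pos [0.4788 0.0785 0.1797] yaw 32.4 F [-1.09 -0.96  3.97] w 0.0002 q1 0.09 q6 -0.48 | slide [-0.0204  0.0873  0.1389]
```

View pics/s16.png

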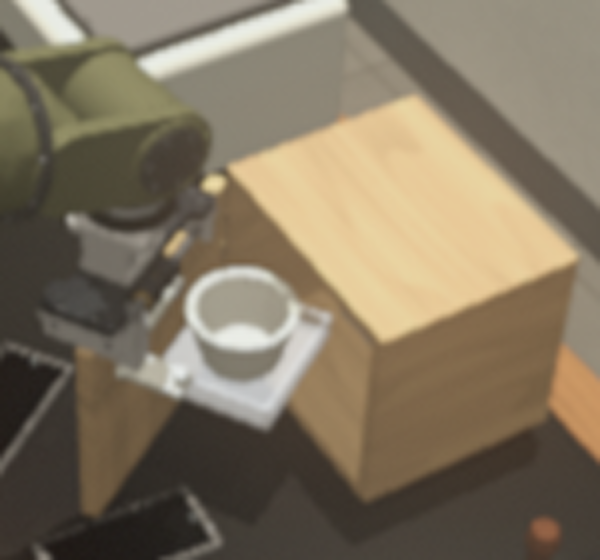

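View pics/t16.png

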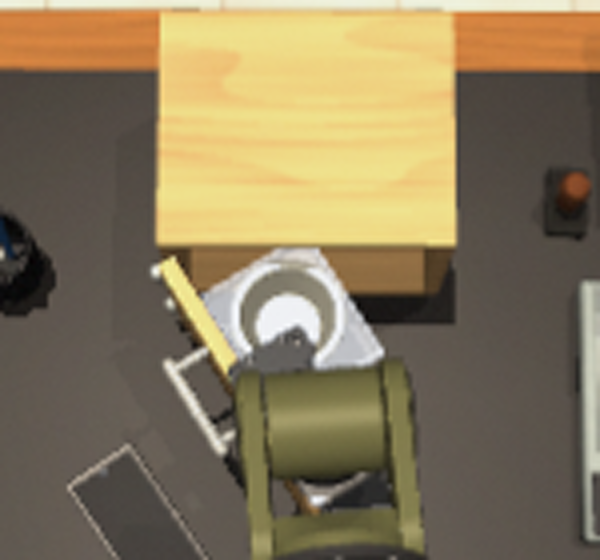

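Excellent: the door is at about 1 rad, with the bowl standing in the rack at (285,310) in t16. I'll go on to about 1.55.

```bash
python3 -m creep '{"hand":[1,1,1,1,1,1,1,1,1,1,1,1],"slide":[[-0.005,-0.001,-0.011],[-0.005,-0.002,-0.022],[-0.005,-0.002,-0.032],[-0.005,-0.002,-0.042],[-0.005,-0.001,-0.053],[-0.005,0,-0.063],[-0.005,0.002,-0.074],[-0.005,0.004,-0.084],[-0.005,0.007,-0.094],[-0.005,0.01,-0.104],[-0.005,0.014,-0.114],[-0.005,0.018,-0.123]],"spin":[3,6,9,12,14,17,20,23,26,29,32,35]}'
python3 - <<'E'
from h import *
to(.43,.17,.3)
E
```

```text
time_s: 11.2
ee_pos: [0.4287, 0.1914, 0.1843]
eef_rot: [-1.055, 1.57, -2.671]
force: [-0.1, -0.5, 2.6]
grip_width: 0.0002
t11.20 pos [0.4287 0.1914 0.1843] yaw -2.6 F [-0.14 -0.54  2.63] w 0.0002 q1 0.34 q6 0.39 | slide [-0.1157  0.0022  0.0214]
```

```bash
python3 -m creep '{"hand":[1,1,1,0.5,0,-0.2,-0.2,-0.2,-0.2,-0.2,-0.2],"slide":[[-0.01,0,0.003],[-0.04,0,0.003],[-0.08,0,0.003],[-0.12,0,0.01],[-0.14,0,0.04],[-0.14,0,0.08],[-0.14,0,0.12],[-0.14,0,0.16],[-0.14,0,0.2],[-0.14,0,0.22],[-0.14,0,0.22]],"spin":[0,0,0,0,0,0,0,0,0,0,0]}'
python3 - <<'E'
from h import *
im=ctrl.camera("side");crop("side",240,120,150,140,"s17.png",im)
im=ctrl.camera("top");crop("top",220,130,100,100,"t17.png",im)
to(.43,.17,.3)
E
```

```text
time_s: 12.12
ee_pos: [0.4183, -0.0323, 0.3248]
eef_rot: [-0.465, 1.57, -2.082]
force: [-0.4, 0.6, 0.1]
grip_width: 0.0504
s17.png scale 4
t17.png scale 6
t12.22 pos [ 0.4186 -0.0295  0.3247] yaw -2.6 F [-0.54  0.12 -0.44] w 0.0558 q1 -0.16 q6 -0.11 | slide [ 0.0247  0.0024 -0.1998]
```

View pics/s17.png

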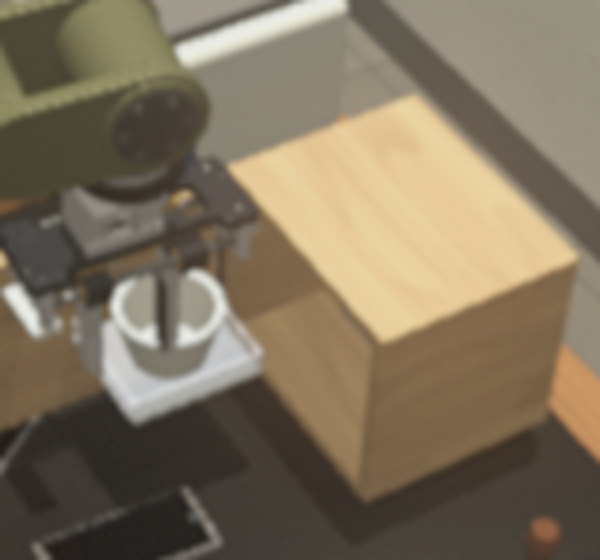

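View pics/t17.png

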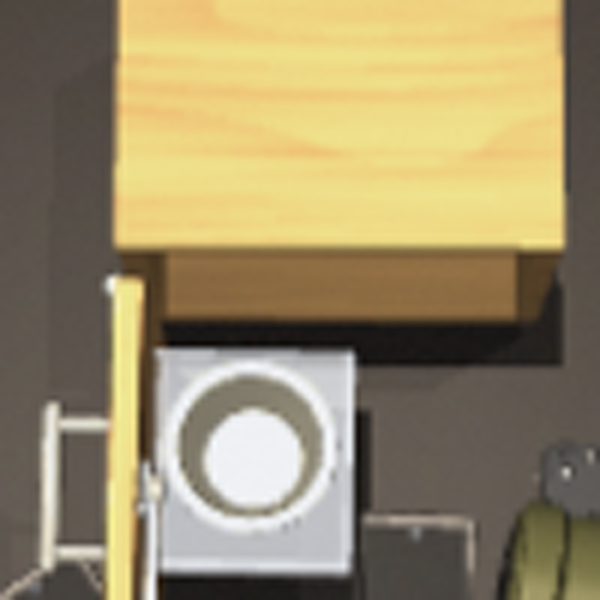

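```bash
python3 - <<'E'
from h import *
f=lambda x0,y0,s:lambda p:(x0+(p[0]+.5)/s-.5,y0+(p[1]+.5)/s-.5)
t=f(220,130,6)
P=[onz("top",t(p),.18) for p in[(162,445),(340,445),(251,357),(251,532)]]
print(np.array(P).round(4), "center",((P[0]+P[1])/2).round(4),((P[2]+P[3])/2).round(4))
for p in [(118,278),(140,278),(110,590),(133,590)]: print("door",onz("top",t(p),.24).round(4))
big=cv2.imread("pics/s17.png")
o,R=st()
for d in(-.034,.034):
  for z in(.317,.307,.297,.327,.337):
    p=(proj("side",o["ee_pos"]*[1,1,0]+[0,0,z]+d*R[:,1])-[240,120]+.5)*4; print(d,z,p.round()); cv2.circle(big,tuple(int(v) for v in p),2,(0,0,255),-1)
cv2.imwrite("pics/s18.png",cv2.resize(big[150:400,0:320],None,fx=2,fy=2))
E
```

```text
[[0.5515 0.1932 0.18  ]
 [0.5519 0.0911 0.18  ]
 [0.603  0.1426 0.18  ]
 [0.5015 0.1417 0.18  ]] center [0.5517 0.1421 0.18  ] [0.5522 0.1421 0.18  ]
door [0.6362 0.2142 0.24  ]
door [0.6362 0.202  0.24  ]
door [0.4628 0.2159 0.24  ]
door [0.4628 0.2033 0.24  ]
-0.034 0.317 [ 87. 396.]
-0.034 0.307 [ 88. 405.]
-0.034 0.297 [ 88. 414.]
-0.034 0.327 [ 87. 387.]
-0.034 0.337 [ 87. 378.]
0.034 0.317 [168. 366.]
0.034 0.307 [168. 375.]
0.034 0.297 [168. 384.]
0.034 0.327 [168. 357.]
0.034 0.337 [168. 348.]
```

View pics/s18.png

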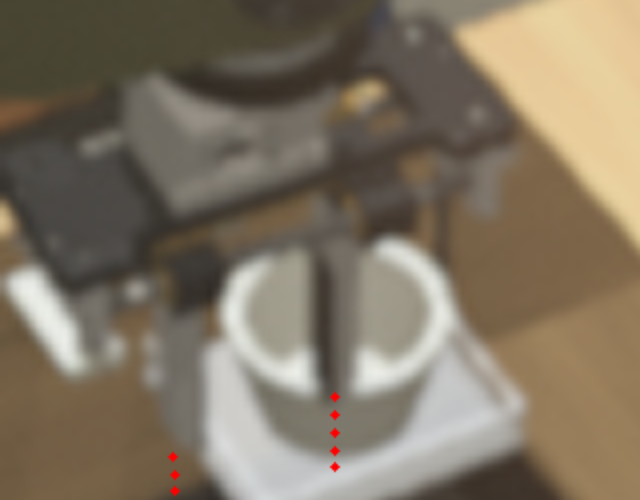

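The bowl's rim centre is at (0.552, 0.142), and its 102 mm width matches the given 100. The half-open tips sit about 10 mm behind the TCP. I'll grasp the wall on the side away from the door, with the jaws along y.

```bash
python3 -c "
from h import *
to(.552,.098,.31,-90)"
```

```text
t12.22 pos [ 0.4186 -0.0295  0.3247] yaw -2.6 F [-0.54  0.12 -0.44] w 0.0558 q1 -0.16 q6 -0.11 | slide [ 0.0147  0.1275 -0.1333] spin 87.4
```

```bash
python3 -m creep '{"hand":[-0.1,-0.1,-0.1,-0.1,-0.1,-0.1,-0.1,-0.1,-0.1,-0.1,-0.1,-0.1],"slide":[[0,0.01,-0.01],[0,0.02,-0.02],[0,0.03,-0.03],[0,0.04,-0.04],[0,0.05,-0.055],[0,0.06,-0.065],[0,0.075,-0.08],[0,0.09,-0.095],[0,0.1,-0.105],[0,0.11,-0.115],[0.01,0.12,-0.125],[0.015,0.1275,-0.133]],"spin":[7,14,21,28,35,42,49,56,63,70,77,84]}'
python3 - <<'E'
from h import *
to(.552,.098,.31,-90)
E
```

```text
time_s: 13.22
ee_pos: [0.5525, 0.1005, 0.3086]
eef_rot: [-0.051, 1.57, -3.135]
force: [0.7, -0.3, -0.1]
grip_width: 0.0515
t13.22 pos [0.5525 0.1005 0.3086] yaw -86.7 F [ 0.71 -0.3  -0.14] w 0.0515 q1 0.11 q6 1.63 | slide [-0.0014  0.0025  0.0006] spin 3.3
```

```bash
python3 -m creep '{"hand":[-0.1,-0.1,-0.1,-0.1],"slide":[[0.03,0.002,0],[0.06,0.002,0],[0.08,0.002,0],[0.08,0.002,0]],"spin":[3,3,3,3]}'
python3 - <<'E'
from h import *
im=ctrl.camera("side");crop("side",240,120,110,100,"s19.png",im)
im=ctrl.camera("top");crop("top",220,130,100,100,"t19.png",im)
to(.552,.098,.14,-90)
E
```

```text
time_s: 13.55
ee_pos: [0.5505, 0.0976, 0.2253]
eef_rot: [0.083, 1.564, -3.048]
force: [0.9, -0.4, -0.5]
grip_width: 0.0518
s19.png scale 6
t19.png scale 6
t13.65 pos [0.5522 0.0974 0.2301] yaw -89.5 F [0.16 0.38 0.76] w 0.0520 q1 0.11 q6 1.67 | slide [ 0.0901 -0.0006  0.0002] spin 0.5
```

View pics/s19.png

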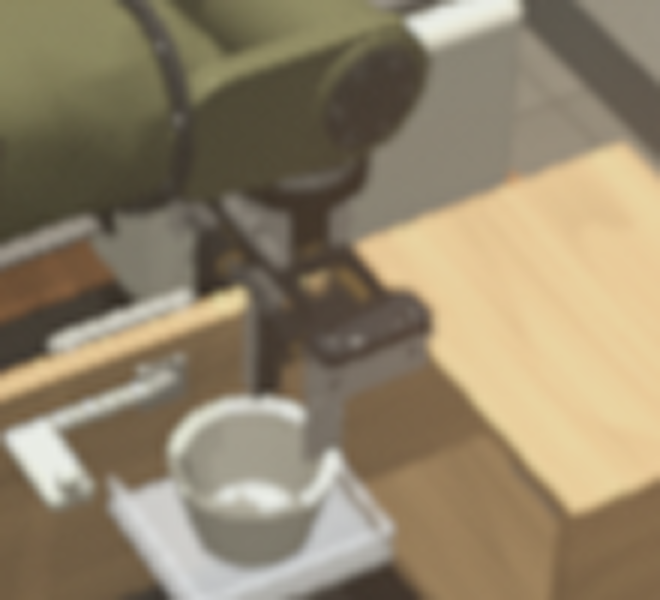

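View pics/t19.png

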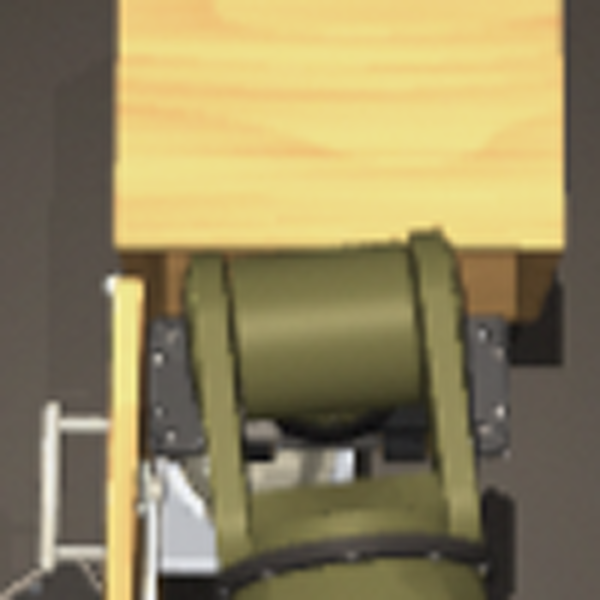

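```bash
python3 - <<'E'
from h import *
g=lambda X:((proj("side",X)-[240,120]+.5)*6).round()
print("front finger",[g((.552,.0975-.032,z)) for z in(.222,.23,.24,.25)],"back finger",[g((.552,.0975+.032,z)) for z in(.222,.23,.24)])
print("rim c,-y,+y",g((.552,.142,.18)),g((.552,.092,.18)),g((.552,.192,.18)))
f=lambda x0,y0,s:lambda p:(x0+(p[0]+.5)/s-.5,y0+(p[1]+.5)/s-.5)
print([onz("top",f(220,130,6)((150,380)),z).round(3) for z in(.31,.34,.37)])
E
```

```text
front finger [array([320., 492.]), array([320., 482.]), array([321., 469.]), array([321., 457.])] back finger [array([264., 422.]), array([264., 412.]), array([264., 400.])]
rim c,-y,+y [253. 460.] [296. 514.] [211. 408.]
[array([0.567, 0.19 , 0.31 ]), array([0.561, 0.187, 0.34 ]), array([0.556, 0.185, 0.37 ])]
```

The finger columns in s19 (320 and 264) match my prediction, straddling the wall, with tips about 20 mm behind the TCP. I'll descend and close.

```bash
python3 -m creep '{"hand":[-0.1,-0.1,-0.1,-0.1,-0.1,-0.1],"slide":[[0.025,0,0],[0.05,0,0],[0.07,0,0],[0.082,0,0],[0.091,0,0],[0.091,0,0]],"spin":[0,0,0,0,0,0]}'
python3 - <<'E'
from h import *
to(.552,.098,.137,-90)
im=ctrl.camera("side");crop("side",240,120,110,100,"s20.png",im)
E
```

```text
time_s: 14.15
ee_pos: [0.5524, 0.0969, 0.1384]
eef_rot: [0.066, 1.571, -3.067]
force: [0.3, 0.2, 0.5]
grip_width: 0.0518
t14.15 pos [0.5524 0.0969 0.1384] yaw -89.5 F [0.27 0.19 0.48] w 0.0518 q1 0.11 q6 1.67 | slide [ 0.0014 -0.0011  0.0003] spin 0.5
s20.png scale 6
```

View pics/s20.png

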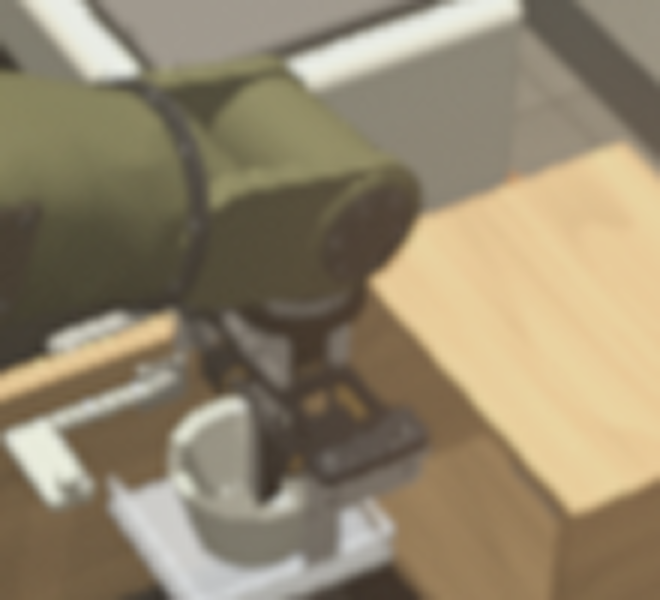

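One finger is inside the bowl and one outside, tip at (320,560) in s20, with no contact. Closing.

```bash
python3 -m creep '{"hand":[0.2,0.5,0.8,1,1,1,1,1,1],"slide":[[0,0,0],[0,0,0],[0,0,0],[0,0,0],[0,0,0],[0,0,0],[0,0,0],[0,0,0],[0,0,0]],"spin":[0,0,0,0,0,0,0,0,0]}' 20
python3 -m creep '{"hand":[1,1,1,1,1,1],"slide":[[-0.005,0,0],[-0.015,0,0],[-0.03,0,0],[-0.05,0,0],[-0.06,0,0],[-0.06,0,0]],"spin":[0,0,0,0,0,0]}'
python3 - <<'E'
from h import *
to(.552,.098,.137,-90)
im=ctrl.camera("side");crop("side",240,120,110,100,"s21.png",im)
E
```

```text
time_s: 14.95
ee_pos: [0.5524, 0.0968, 0.1387]
eef_rot: [-2.523, 1.57, 0.626]
force: [-0.2, 0.5, 3.0]
grip_width: 0.0117
time_s: 15.45
ee_pos: [0.5531, 0.0966, 0.201]
eef_rot: [-3.141, 1.567, 0.008]
force: [0.2, 0.1, -2.5]
grip_width: 0.0086
t15.45 pos [0.5531 0.0966 0.201 ] yaw -89.6 F [ 0.18  0.12 -2.49] w 0.0086 q1 0.11 q6 1.67 | slide [ 0.064  -0.0014  0.0013] spin 0.4
s21.png scale 6
```

View pics/s21.png

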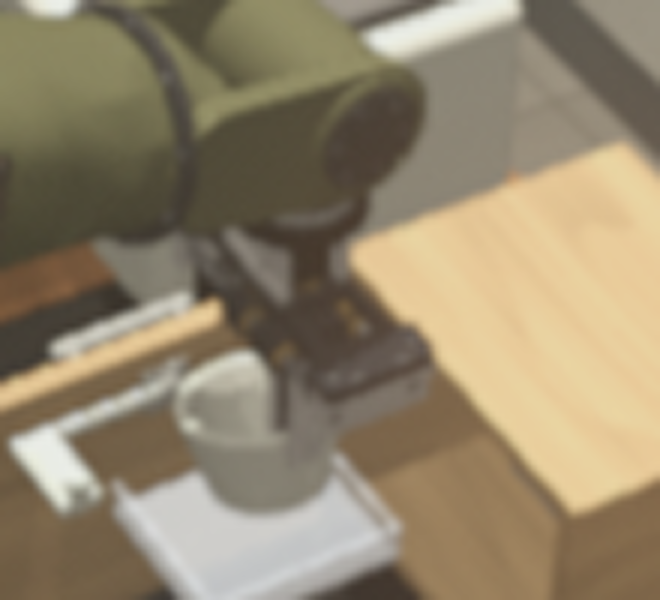

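The bowl is held (8.6 mm wall) and has left the rack, at (255,440) in s21. I'll carry it to the scale.

```bash
python3 -m creep '{"hand":[1,1,1,1,1,1,1,1,1,1,1,1],"slide":[[-0.005,0.01,0],[-0.01,0.03,-0.002],[-0.01,0.055,-0.004],[-0.01,0.085,-0.006],[-0.01,0.115,-0.008],[-0.01,0.145,-0.011],[-0.01,0.175,-0.014],[-0.01,0.205,-0.017],[-0.01,0.235,-0.02],[-0.01,0.265,-0.023],[-0.01,0.295,-0.026],[-0.01,0.325,-0.029]],"spin":[0,0,0,0,0,0,0,0,0,0,0,0]}'
python3 -m creep '{"hand":[1,1,1,1,1,1,1,1],"slide":[[0,0.025,-0.001],[0,0.045,-0.001],[0.01,0.06,-0.001],[0.02,0.072,-0.001],[0.035,0.08,-0.001],[0.05,0.083,-0.001],[0.055,0.083,-0.001],[0.055,0.083,-0.001]],"spin":[0,0,0,0,0,0,0,0]}'
python3 - <<'E'
from h import *
to(.584,-.311,.067,-90)
im=ctrl.camera("side");crop("side",280,210,130,130,"s22.png",im)
im=ctrl.camera("top");crop("top",320,160,100,100,"t22.png",im)
E
```

```text
time_s: 16.5
ee_pos: [0.5829, -0.2303, 0.2074]
eef_rot: [-0.314, 1.569, 2.835]
force: [0.3, -0.1, -1.1]
grip_width: 0.0089
time_s: 17.17
ee_pos: [0.5844, -0.3105, 0.1508]
eef_rot: [-0.567, 1.567, 2.583]
force: [0.3, -0.5, -1.8]
grip_width: 0.0087
t17.17 pos [ 0.5844 -0.3105  0.1508] yaw -89.6 F [ 0.32 -0.54 -1.81] w 0.0087 q1 -0.54 q6 1.02 | slide [0.0838 0.0007 0.0002] spin 0.4
s22.png scale 4
t22.png scale 6
```

View pics/s22.png

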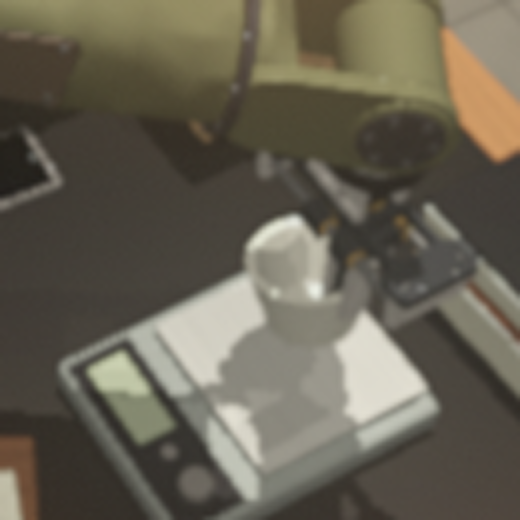

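View pics/t22.png

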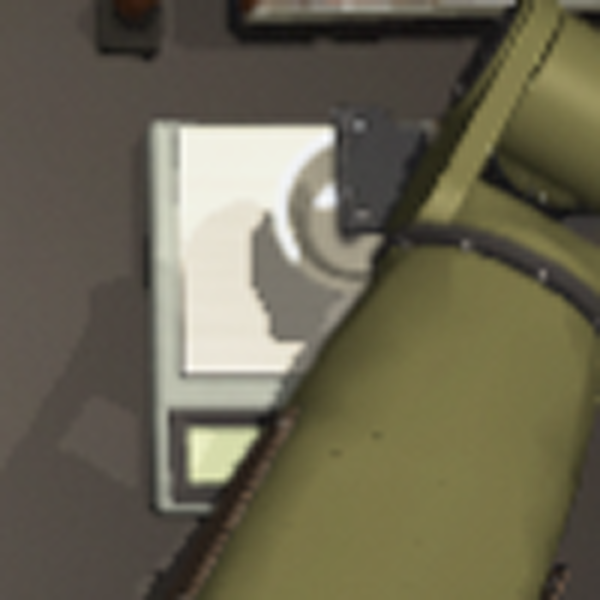

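The bowl hangs over the pan, rim at about (300,250) in s22 and clearly tilted, with its +y side higher because the jaws grip the sloped wall. I'll lower to contact, then loosen so it settles level.

```bash
python3 -m creep '{"hand":[1,1,1,1,1,1],"slide":[[0.02,0,0],[0.04,0,0],[0.055,0,0],[0.065,0,0],[0.07,0,0],[0.07,0,0]],"spin":[0,0,0,0,0,0]}'
python3 - <<'E'
from h import *
to(.584,-.311,.067,-90)
im=ctrl.camera("side");crop("side",280,210,130,130,"s23.png",im)
f=lambda x0,y0,s:lambda p:(x0+(p[0]+.5)/s-.5,y0+(p[1]+.5)/s-.5)
print([onz("top",f(320,160,6)((276,205)),z).round(3) for z in(.19,.21)])
E
```

```text
time_s: 17.77
ee_pos: [0.5855, -0.3111, 0.0838]
eef_rot: [2.78, 1.57, -0.354]
force: [0.4, 1.0, -1.1]
grip_width: 0.0086
t17.77 pos [ 0.5855 -0.3111  0.0838] yaw -89.6 F [ 0.41  0.98 -1.09] w 0.0086 q1 -0.54 q6 1.02 | slide [ 0.0168 -0.0001  0.0016] spin 0.4
s23.png scale 4
[array([ 0.586, -0.216,  0.19 ]), array([ 0.583, -0.212,  0.21 ])]
```

View pics/s23.png

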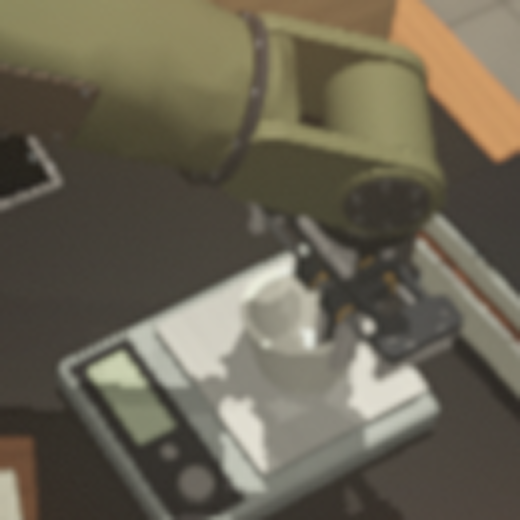

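```bash
python3 -m creep '{"hand":[1,1,1,1],"slide":[[0.003,0,0.001],[0.006,0,0.001],[0.009,0,0.001],[0.009,0,0.001]],"spin":[0,0,0,0]}'
python3 -m creep '{"hand":[1,1,1],"slide":[[0.003,0,0],[0.005,0,0],[0.005,0,0]],"spin":[0,0,0]}'
python3 -m creep '{"hand":[1,1,1],"slide":[[0.002,0,0],[0.004,0,0],[0.004,0,0]],"spin":[0,0,0]}'
```

```text
time_s: 18.15
ee_pos: [0.5854, -0.3131, 0.0772]
eef_rot: [2.391, 1.565, -0.743]
force: [0.4, -6.5, 11.1]
grip_width: 0.0097
time_s: 18.4
ee_pos: [0.5854, -0.3131, 0.0723]
eef_rot: [2.409, 1.565, -0.726]
force: [0.3, -6.5, 10.9]
grip_width: 0.0107
time_s: 18.65
ee_pos: [0.5854, -0.3131, 0.0683]
eef_rot: [2.424, 1.565, -0.711]
force: [-0.4, -6.9, 11.1]
grip_width: 0.0116
```

```bash
python3 - <<'E'
from h import *
to(.584,-.311,.067,-90)
im=ctrl.camera("side");crop("side",280,210,130,130,"s24.png",im)
E
```

```text
t18.65 pos [ 0.5854 -0.3131  0.0683] yaw -89.6 F [-0.39 -6.88 11.08] w 0.0116 q1 -0.55 q6 1.02 | slide [ 0.0013 -0.0021  0.0014] spin 0.4
s24.png scale 4
```

View pics/s24.png

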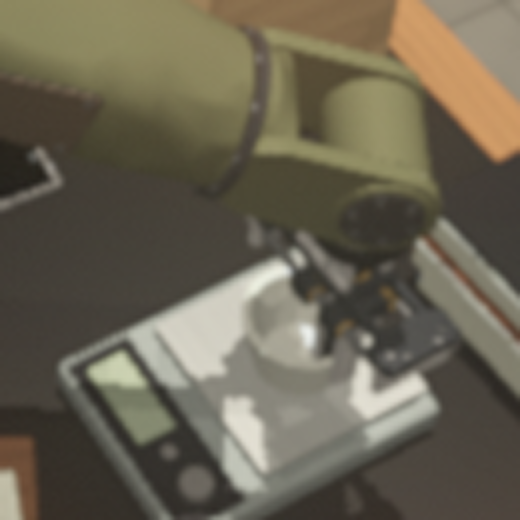

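The bowl now looks level on the pan, rim centre at about (295,325) in s24. Releasing.

```bash
python3 -m creep '{"hand":[0.8,0.6,0.4,0.2,0.1,0.1,0.1,0.1,0.1],"slide":[[0,0,0],[0,0,0],[0,0,0],[0,0,0],[0,0,0],[0,0,0],[0,0,0],[0,0,0],[0,0,0]],"spin":[0,0,0,0,0,0,0,0,0]}'
python3 -c "
from h import *
to(.585,-.311,.067,-90)"
```

```text
time_s: 19.45
ee_pos: [0.5843, -0.3111, 0.0654]
eef_rot: [-0.882, 1.571, 2.267]
force: [-0.0, -0.1, 0.3]
grip_width: 0.0421
t19.45 pos [ 0.5843 -0.3111  0.0654] yaw -89.6 F [-0.01 -0.08  0.27] w 0.0421 q1 -0.54 q6 1.02 | slide [-0.0016 -0.0001 -0.0007] spin 0.4
```

```bash
python3 -m creep '{"hand":[0.1,0.1,0.1,0.1,0.1,0.5,1,1,1,1,1,1],"slide":[[-0.02,0,0],[-0.05,0,0],[-0.085,0,0],[-0.12,0,0],[-0.12,0,0.01],[-0.12,0,0.03],[-0.12,0.01,0.06],[-0.12,0.014,0.09],[-0.12,0.014,0.115],[-0.12,0.014,0.131],[-0.12,0.014,0.131],[-0.12,0.014,0.131]],"spin":[0,0,0,0,0,0,0,0,0,0,0,0]}'
python3 - <<'E'
from h import *
to(.4536,-.325,.1,-90)
im=ctrl.camera("side");crop("side",280,210,130,130,"s25.png",im)
im=ctrl.camera("top");crop("top",320,160,100,100,"t25.png",im)
E
```

```text
time_s: 20.45
ee_pos: [0.4533, -0.3263, 0.186]
eef_rot: [2.555, 1.57, -0.58]
force: [0.1, -0.9, -0.1]
grip_width: 0.0014
t20.45 pos [ 0.4533 -0.3263  0.186 ] yaw -89.6 F [ 0.11 -0.95 -0.09] w 0.0014 q1 -0.69 q6 0.87 | slide [ 0.086  -0.0014 -0.0002] spin 0.4
s25.png scale 4
t25.png scale 6
```

View pics/s25.png

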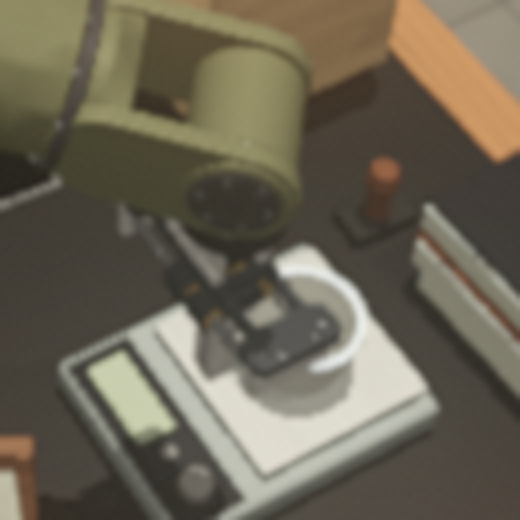

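View pics/t25.png

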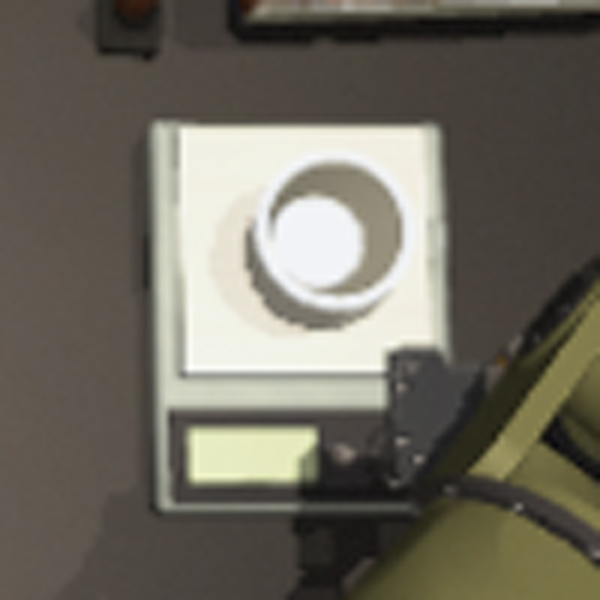

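t25 shows the bowl standing upright, its rim spanning x 253–412 and y 150–313.

```bash
python3 - <<'E'
from h import *
f=lambda x0,y0,s:lambda p:(x0+(p[0]+.5)/s-.5,y0+(p[1]+.5)/s-.5)
t=f(320,160,6)
print([onz("top",t(p),.108).round(4) for p in[(332,231),(253,231),(412,231),(332,150),(332,313)]])
s=f(280,210,4); tt=f(330,165,6)
print("tare", two(s((197,482)),tt((346,423))), onz("side",s((197,482)),.051))
E
```

```text
[array([ 0.5846, -0.2683,  0.108 ]), array([ 0.5844, -0.22  ,  0.108 ]), array([ 0.5848, -0.3174,  0.108 ]), array([ 0.6347, -0.2698,  0.108 ]), array([ 0.5344, -0.2669,  0.108 ])]
tare (array([ 0.45442629, -0.32564938,  0.04936842]), np.float64(0.0014415006115053117)) [ 0.45451116 -0.32660953  0.051     ]
```

The bowl is 2–3 mm off the pan's centre, and the tare button measures (0.454, -0.325, 0.050) from two views. Now I'll press it.

```bash
python3 -m creep '{"hand":[1,1,1,1,1,1,1],"slide":[[0.03,0,0],[0.06,-0.001,0],[0.09,-0.001,0],[0.115,-0.001,0],[0.13,-0.001,0],[0.138,-0.001,0],[0.138,-0.001,0]],"spin":[0,0,0,0,0,0,0]}'
python3 -c "
from h import *
to(.454,-.3255,.03)
im=ctrl.camera('side');crop('side',280,250,120,100,'s26.png',im)"
```

```text
time_s: 21.13
ee_pos: [0.4534, -0.3244, 0.0457]
eef_rot: [-0.718, 1.568, 2.431]
force: [0.2, -0.1, 0.2]
grip_width: 0.0003
t21.13 pos [ 0.4534 -0.3244  0.0457] yaw -89.5 F [ 0.24 -0.1   0.18] w 0.0003 q1 -0.69 q6 0.88 | slide [ 0.0157  0.0011 -0.0007]
s26.png scale 6
```

View pics/s26.png

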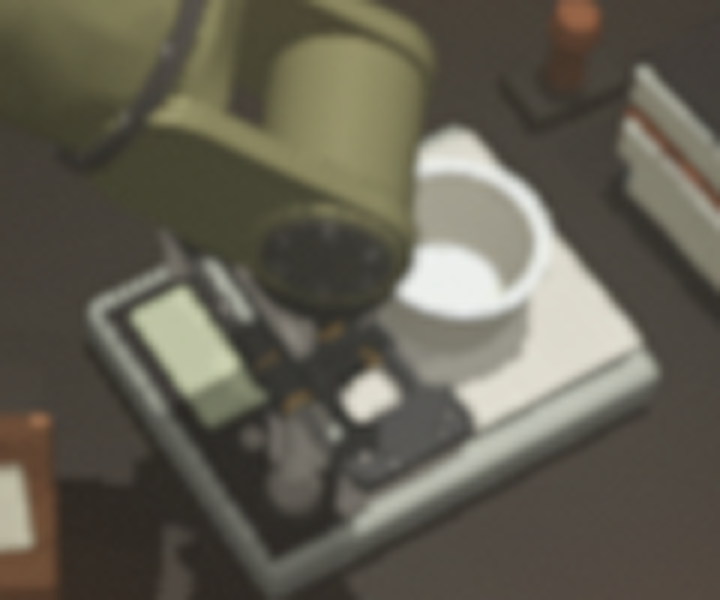

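The fingertip is just above the button, button at (300,490) in s26. Pressing in small steps.

```bash
python3 -m creep '{"hand":[1,1,1,1,1,1],"slide":[[0.004,0,0],[0.008,0,0],[0.012,0.001,0],[0.015,0.001,0],[0.018,0.001,0],[0.018,0.001,0]],"spin":[0,0,0,0,0,0]}'
python3 -m creep '{"hand":[1,1,1],"slide":[[0.0015,0,0],[0.003,0,0],[0.003,0,0]],"spin":[0,0,0]}'
```

```text
time_s: 21.68
ee_pos: [0.4534, -0.3262, 0.0292]
eef_rot: [2.291, 1.571, -0.843]
force: [-1.3, 0.4, 2.1]
grip_width: 0.0005
time_s: 21.93
ee_pos: [0.4535, -0.3262, 0.0265]
eef_rot: [2.366, 1.57, -0.768]
force: [-1.6, 0.3, 3.7]
grip_width: -0.0001
```

```bash
python3 -m creep '{"hand":[1,1,1,1],"slide":[[0.002,0,0],[0.004,0,0],[0.005,0,0],[0.005,0,0]],"spin":[0,0,0,0]}'
```

```text
time_s: 22.27
ee_pos: [0.4537, -0.3264, 0.0237]
eef_rot: [2.337, 1.57, -0.797]
force: [-9.7, 8.6, 29.9]
grip_width: 0.0004
```

The button bottomed out: force ran past 5 N to 30 N against the stop. I'll lift and clear.

```bash
python3 -m creep '{"hand":[1,1,1,1,1,1,1,1,1,1,1,1],"slide":[[-0.005,0,0],[-0.015,0,0],[-0.04,0,0],[-0.08,0,0],[-0.12,0,0],[-0.16,0,0],[-0.2,0,0.02],[-0.22,0.02,0.05],[-0.22,0.04,0.08],[-0.22,0.06,0.11],[-0.22,0.06,0.11],[-0.22,0.06,0.11]],"spin":[0,0,0,0,0,0,0,0,0,0,0,0]}'
python3 - <<'E'
from h import *
to(.45,-.3,.3)
cv2.imwrite("pics/s27.png",ctrl.camera("side")[:,:,::-1]); im=ctrl.camera("top");cv2.imwrite("pics/t27.png",im[:,:,::-1]);crop("top",130,100,266,200,"t28.png",im)
E
```

```text
time_s: 23.27
ee_pos: [0.3429, -0.3875, 0.2417]
eef_rot: [-3.101, 1.571, 0.045]
force: [0.0, 0.5, 0.4]
grip_width: -0.0
t23.27 pos [ 0.3429 -0.3875  0.2417] yaw -89.7 F [0.05 0.48 0.38] w -0.0000 q1 -0.92 q6 0.65 | slide [-0.0583 -0.087  -0.1076]
t28.png scale 3
```

View pics/s27.png

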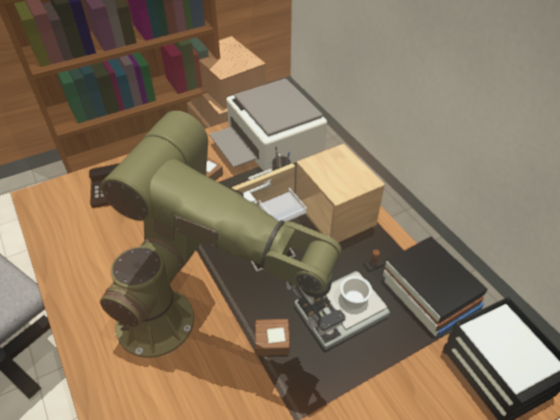

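View pics/t28.png

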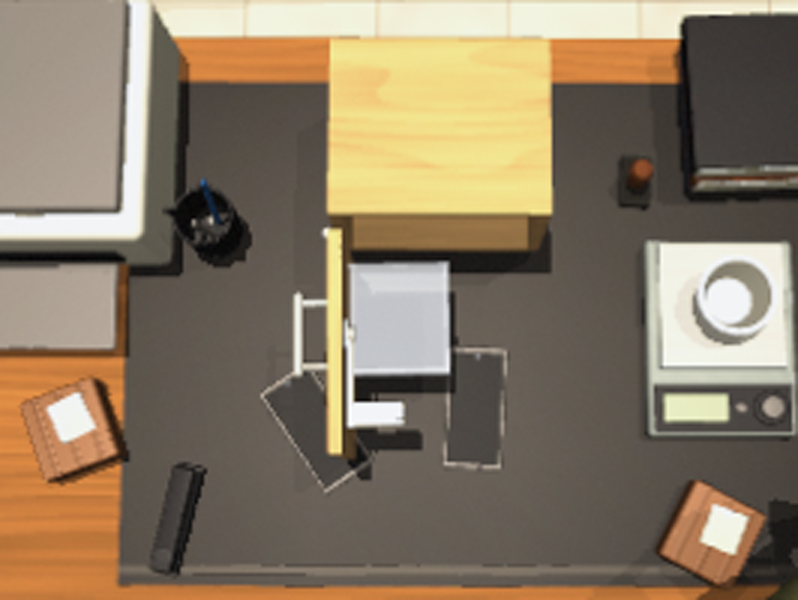

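The door stands square open, the bowl is upright at (735,300) in t28, the button at (773,405) is uncovered, and the phones, packets and desk things lie as before. The arm touches nothing. Handing in.

```bash
python3 -c "
from station import ctrl
print(ctrl.hand_in())"
```

```text
the job is handed in; nothing more can be done
None
```

The job is handed in, at about 23 s of the 72 s allowed; `hand_in()` gave no verdict.

**What I did**
- **Door and catch:** I hooked the closed fingers behind the handle and drew the door out to the catch stop. I then pressed the catch through the gap with about 6 N, where 5 N clears it. With the catch held down I pulled the door from behind to about 1.57 rad.
- **Bowl:** I lifted it out of the rack by its wall, set it on the pan and let go.
- **Tare:** I pressed the button to its stop and released it.

**Last checks**
- **Bowl:** it stands upright, about 2–3 mm from the pan's centre. I measured that before the press; the final pictures show it still in place.
- **Door:** it looks square open in the final top view.
- **Tare button:** nothing is touching it. I did not measure its height after release.
- **Other things:** in the final top view the phones, packets and desk things look where they were at the start. I compared them by eye only.
- **Robot:** the tool force is near zero and the arm is clear of everything.

**What disagreed with expectations**
- **Fingertips:** in the pictures and at contact, the closed or half-open tips sat 10–22 mm behind the TCP, not 8 mm ahead as stated. I set heights by picture and force instead.
- **Bowl tilt:** the bowl tilted in the grip and levelled itself when I pressed it onto the pan.
- **Tare force:** the press peaked at about 30 N against the stop, well above the 5 N needed.

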